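# Repack a row of spares from picking bins to the kit tray in reverse order

### The job

Move the four spare parts from the blue bins on the steel picking rack into the wooden kit tray, one to a pocket, with the row reversed: the part next to the rack's upright stop plate goes into the pocket farthest from the tray's grip bar, and so on along the row, so that the part farthest from the stop plate ends up next to the grip bar. Stand each part upright and flat on the pocket floor, the same way up as it stood in its bin, and let go of it.

Things in the scene. Friction and masses are not known exactly. Their poses are not given: they have to be found in the camera images.
- sleeve_mid (a point): Spare part to move: plain steel flanged sleeve standing on its flange: flange 44 mm diameter and 8 mm high, above it a tube 32 mm in diameter, dark bore on top; 52 mm high in all. Grip the tube. This point is on its axis, half-way up; z is up. 0.11 to 0.35 kg.
- fitting_mid (a point): Spare part to move: brass pipe fitting standing on its hexagon: hexagon 38 mm across flats (44 mm over corners) and 20 mm high, above it a ribbed round stub 26 mm in diameter; 60 mm high in all. Grip the round stub above the hexagon. This point is on its axis, half-way up; z is up. 0.11 to 0.35 kg.
- roller_mid (a point): Spare part to move: black rubber roller standing on end: rubber 42 mm in diameter and 52 mm high, then a thin steel stub 16 mm in diameter and 10 mm high on top; 62 mm high in all. Grip the rubber. This point is on its axis, half-way up; z is up. 0.11 to 0.35 kg.
- valve_block_mid (a point): Spare part to move: square aluminium valve block, 36 x 36 mm and 54 mm high, with four small dark holes in its top; its x and y axes are square to its sides, turned up to 0.3 rad from the rack. This point is on its axis, half-way up; z is up. 0.11 to 0.35 kg.
- bin_sleeve: The low open blue bin in which the sleeve stands at the start; it is fixed and stays, and looks like the other three. Outside 64 x 64 mm, 16 mm high, walls and floor 3 mm. Origin: centre of its underside (the part's underside is 3 mm above it); axes along those of the picking rack. Small low loose things (up to 35 mm high) lie 60 to 140 mm in front of and behind rack and tray.
- bin_fitting: The low open blue bin in which the fitting stands at the start; it is fixed and stays, and looks like the other three. Outside 64 x 64 mm, 16 mm high, walls and floor 3 mm. Origin: centre of its underside (the part's underside is 3 mm above it); axes along those of the picking rack.
- bin_roller: The low open blue bin in which the roller stands at the start; it is fixed and stays, and looks like the other three. Outside 64 x 64 mm, 16 mm high, walls and floor 3 mm. Origin: centre of its underside (the part's underside is 3 mm above it); axes along those of the picking rack.
- bin_valve_block: The low open blue bin in which the valve block stands at the start; it is fixed and stays, and looks like the other three. Outside 64 x 64 mm, 16 mm high, walls and floor 3 mm. Origin: centre of its underside (the part's underside is 3 mm above it); axes along those of the picking rack.
- picking_rack: The picking rack, fixed: a flat steel base 84 x 300 mm, 10 mm high, carrying the four blue bins in a row along its y axis, their centres at y = +102, +34, -34 and -102 mm, x = 0. At its +y end stands an upright dark steel stop plate, 60 mm high, 146 mm from the origin. Origin: centre of its underside, on the table; y points along the row to the stop plate, z up.
- kit_tray: The kit tray, fixed: a light wooden tray with four open square pockets in a row along its y axis, their centres at y = +102, +34, -34 and -102 mm, x = 0. Pockets are 63 x 63 mm inside, floor 6 mm above the origin, walls 5 mm thick with their rims 22 mm above the origin. At its +y end, 146 mm from the origin, a dark steel grip bar rises to 51 mm. Origin: centre of its underside, on the table; y points along the row to the grip bar, z up.
Mind the look-alikes: they are no part of the job. What is shaped like the part that bears roller_mid but pink, red or turquoise is not meant.

How it is judged:
By the outcome, as a careful person would: the job done as asked, in the order asked, and still so for the second after the job is handed in, with the robot touching nothing.
It also fails if it takes over 104 s, if anything falls off the work surface, if the arm or the gripper's body presses on something with over 40 N, if the wrist force passes 120 N, or if a joint passes its speed limit or range.

### The arm

A 7-joint arm with a two-finger parallel gripper is mounted at the origin on the work surface. World frame = base frame: x ahead of the robot, y to its left, z up, the work surface at z = 0. Lengths are in mm, angles in rad, forces in N, time in s.
With the tool pointing down it reaches from about 400 to 900 mm from the base axis. Payload 5.5 kg.
Tool frame: the origin (TCP) lies at the very end of the fingers, on their centre line; the grasp point (between the pads) lies grip_point_offset behind it (grip_point_offset is the distance from the TCP to the grasp point, in mm); z points along the fingers, y is the direction in which the jaws open and shut (so a half turn about z gives the same grasp; the last joint's range is limited). The gripper opens to 85 mm and grips with 20 to 120 N. Pads are 22 mm wide; open, the fingers measure 114 mm over their backs; the gripper's body (76 mm by 85 mm) begins 54 mm behind the grasp point. The pads swing forward as they close: fully open they stand 13 mm farther back than shut.
Start: joints at [1.51, 0.501, -0.427, 1.55, 0.221, 1.138, -0.21], TCP at [206.844, -616.21, 231.31] pointing down, gripper open.
Joint ranges: [-2.88, 2.88], [-0.31, 2.03], [-1.54, 1.56], [0.2, 2.42], [-1.41, 4.55], [0.19, 2.02], [-2.57, 2.57]. Speed limits (rad/s): [2.57, 2.57, 3.14, 3.14, 3.14, 3.14, 3.14].

### API

Orientations are given as [roll, pitch, yaw] about the fixed x, y, z axes, in that order (R = Rz(yaw) Ry(pitch) Rx(roll)).
In Python, from workcell import * gives the robot as it stands. The module is installed in compiled form; this text tells all that it offers.
- The arm moves only by the tool send_rows, never from a script. Its argument "series" is a list of rows, each a list of 4 numbers: the shift along the world's x, y, z in units of 60 mm (1.0 is 60 mm), then the turn about the world's z in units of 10 degrees (1.0 is 10 degrees). A call has 1 to 20 rows; each row shifts and turns the pose as measured when the row begins; what a row does not reach is not made up. A row lasts 1/8 s, in which the tool goes at most 62.5 mm and 10.7 degrees, less where a joint would pass 70% of its speed; a pose out of reach is approached as far as the arm can. A call is refused whole if a number of a shift passes 1 or a number of a turn 1, either way. A call with a gripper value outside its range is refused whole. "claw" is the finger opening in mm, from 0 to 85.4, set as the call begins (left out, the last holds). The fingers move at their own pace and stop on an object; "newtons" is the grip in N (left out, the last holds). Time passes only in rows, so rows that do not move let the fingers close. It gives the time, the measured TCP pose, the force and the opening at its end, in the units of the state.
- read_state(): the state, without advancing time (a new reading comes with each control period).
- capture(name): name is "side" or "top"; returns a dict with "img" (420x560x3 uint8, red, green, blue), "depth" (420x560 float32, mm along the optical axis (not along the pixel's ray), 0 where there is no reading), "fx", "fy", "cx", "cy" (pixels), "dist_coeffs" ([k1, k2, p1, p2, k3] as OpenCV has them; the pictures are not rectified), "camera_from_world" (4x4, takes a point from world to camera coordinates). Camera axes: x right, y up, looking along -z (the intrinsics and any distortion apply to the point x, -y, -z); pixel columns grow to the right and rows downward; lengths in mm; the calibration is good to about 2 mm. A picture is of the moment at which its call begins.
- job_done(): hands the job in, once; it reports no verdict.
The state is a dict: "clock": time; "qpos": joint angles; "dq": joint speeds; "joint_efforts": joint torques, N m; "tool_pos": TCP position; "eef_rot": TCP orientation; "ft_force": force on the tool from outside, world axes, zero at the start; "wrist_torque": the same for the moment, N m; "opening": opening from 0.0 (shut) to 1.0 (fully open).
Only numpy, scipy, OpenCV 4.12 (cv2) and the standard library are available. Lean on these libraries where they do the work, as an engineer would, in place of code of your own. Each camera call takes 0.05 s, during which the arm holds its last target.

## Working session

There is one attempt and no reset: what is moved stays moved. The work goes in short steps, Python scripts to look and compute and a tool call to move; the robot and the scene stay as the last step left them, time stands still between calls to the robot, and variables do not carry over. Pictures are saved under pics/ and viewed, and the job is handed in when it is done.

Besides the shell and the picture viewer there is one more tool, called by a JSON object that holds its "op" and its "data". send_rows: Moves the arm, as the interface text tells. Its arguments: {"type":"object","properties":{"series":{"type":"array","items":{"type":"array","items":{"type":"number"}}},"claw":{"type":"number"},"newtons":{"type":"number"}},"required":["series"]}

```bash
mkdir -p pics; cat > h.py <<'E'
from workcell import *
import numpy as np, cv2
def save(c,n): cv2.imwrite('pics/'+n,cv2.cvtColor(c['img'],cv2.COLOR_RGB2BGR))
E
python3 - <<'E'
from h import *
print(read_state())
for n in('side','top'):
    c=capture(n); save(c,n+'0.png'); np.savez(n+'0.npz',**c)
    print(n,c['fx'],c['fy'],c['cx'],c['cy'],c['dist_coeffs'],np.round(c['camera_from_world'],3).tolist(),(c['depth']>0).mean())
E
```

```text
{'clock': 0.0, 'qpos': array([ 1.51019162,  0.50183969, -0.42676831,  1.55146467,  0.22076917,
        1.13832499, -0.21030326]), 'dq': array([ 0.00020589,  0.00026741,  0.00051002,  0.00052217,  0.00191604,
       -0.00134327, -0.00020616]), 'joint_efforts': array([-4.81301220e-05, -5.69519413e+01, -5.81630856e+00, -2.80936790e+01,
        1.05411714e-02,  1.20150269e-02, -1.81026292e-05]), 'tool_pos': array([ 206.539632  , -615.56146776,  230.25635238]), 'eef_rot': array([-3.13960594e+00, -7.38176455e-05,  3.23826124e-01]), 'ft_force': array([ 0.46858566,  0.53894643, -0.03865278]), 'wrist_torque': array([-0.00385641,  0.00324535, -0.02574762]), 'opening': 0.9998561572148029}
side 435.04392791973817 435.04392791973817 286.9989813105958 209.89463726545307 [-0.08339188  0.          0.          0.          0.        ] [[-0.776, -0.63, -0.016, 366.568], [0.471, -0.598, 0.649, -313.118], [-0.419, 0.496, 0.761, -698.772], [0.0, 0.0, 0.0, 1.0]] 0.9962202380952381
top 401.7241006418923 401.7241006418923 280.0734256225378 207.26046537932487 [0.02054199 0.         0.         0.         0.        ] [[-0.008, -1.0, 0.019, -54.204], [0.989, -0.005, 0.145, -553.137], [-0.145, 0.02, 0.989, -939.204], [0.0, 0.0, 0.0, 1.0]] 0.9962797619047619
```

View pics/top0.png

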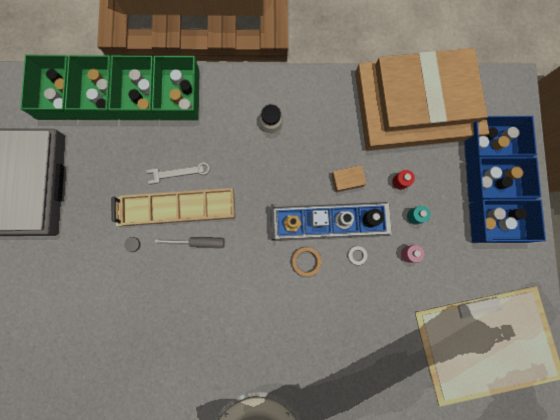

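View pics/side0.png

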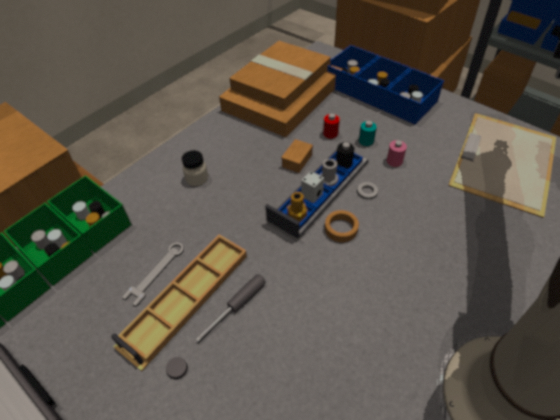

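The top view shows the rack at about (332,221). From left to right it holds the fitting (293,223), block (320,217), sleeve (346,218) and black roller (375,217). The tray is at (175,207), with its dark grip bar at (116,209). In the side view the stop plate is next to the fitting, at (285,217).

Possible mix-ups for the roller: red (404,180), turquoise (421,214), pink (414,254), and the black-lidded jar (271,118). The one I want is the black roller in the bin at (375,217). Next I'll check it in a close crop and measure.

```bash
cat >> h.py <<'E'
def world(c,uv,z=None,depth=None):
    uv=np.array(uv,float).reshape(-1,1,2)
    K=np.array([[c['fx'],0,c['cx']],[0,c['fy'],c['cy']],[0,0,1.]])
    n=cv2.undistortPoints(uv,K,np.array(c['dist_coeffs'],float))[:,0]
    r=np.c_[n[:,0],-n[:,1],-np.ones(len(n))]
    T=np.array(c['camera_from_world']);R=T[:3,:3];t=T[:3,3]
    o=-R.T@t; d=r@R
    s=np.ravel(depth) if depth is not None else (z-o[2])/d[:,2]
    return o+d*np.reshape(s,(-1,1))
def cloud(c):
    v,u=np.mgrid[:420,:560]
    return world(c,np.c_[u.ravel(),v.ravel()],depth=c['depth']).reshape(420,560,3)
E
python3 - <<'E'
from h import *
c=dict(np.load('top0.npz'));s=dict(np.load('side0.npz'))
P=cloud(c);Q=cloud(s)
a=cv2.resize(c['img'][190:255,260:440],(720,260),interpolation=cv2.INTER_CUBIC)
b=cv2.resize(c['img'][180:230,105:245],(720,257),interpolation=cv2.INTER_CUBIC)
cv2.imwrite('pics/crop1.png',cv2.cvtColor(np.vstack([a,b]),cv2.COLOR_RGB2BGR))
print('table z',[np.median(P[280:300,100:200,2]),np.median(Q[60:100,150:180,2])])
# tops by height in boxes
for n,(u0,u1) in dict(fit=(280,306),blk=(308,332),slv=(334,360),rol=(362,390)).items():
    for nm,A in (('top',P[190:250,u0:u1].reshape(-1,3)),):
        z=A[:,2]
        for lo,hi in((30,50),(50,62),(62,70),(70,85)):
            m=(z>lo)&(z<hi)
            if m.sum()>3: print(n,lo,m.sum(),A[m].mean(0).round(1),A[m].min(0).round(),A[m].max(0).round())
# rack/tray rectangles in both clouds
for nm,A in(('top',P),('side',Q)):
    img=(c if nm=='top' else s)['img']
    hsv=cv2.cvtColor(img,cv2.COLOR_RGB2HSV)
    X=A.reshape(-1,3);h=hsv.reshape(-1,3)
    m=(X[:,2]>14)&(X[:,2]<32)&(abs(h[:,0].astype(int)-113)<13)&(h[:,1]>120)&(X[:,0]>480)&(X[:,0]<600)&(X[:,1]<0)&(X[:,1]>-340)
    m2=(X[:,2]>16)&(X[:,2]<30)&(h[:,0]<32)&(h[:,1]>60)&(X[:,1]>100)&(X[:,1]<400)&(X[:,0]>480)&(X[:,0]<620)
    for k in(m,m2):
        print(nm,k.sum(),X[k].min(0),X[k].max(0), cv2.minAreaRect(X[k][:,:2].astype(np.float32)),np.median(X[k],0))
E
```

```text
table z [np.float64(-0.3026255511163072), np.float64(-705.754323986446)]
fit 30 87 [511.  -86.4  33.4] [ 495. -109.   30.] [532. -67.  49.]
fit 50 4 [504.7 -79.5  55.3] [503. -83.  52.] [508. -76.  59.]
fit 62 14 [511.8 -85.   68.5] [502. -99.  64.] [528. -75.  70.]
fit 70 91 [514.6 -87.6  72.9] [501. -99.  70.] [527. -75.  77.]
blk 30 29 [ 514.7 -144.6   40.7] [ 490. -169.   30.] [ 540. -135.   48.]
blk 50 9 [ 513.1 -140.    58.9] [ 505. -168.   50.] [ 526. -135.   62.]
blk 62 225 [ 523.4 -153.3   66.4] [ 506. -171.   62.] [ 543. -135.   70.]
blk 70 7 [ 523.8 -147.1   70.5] [ 511. -163.   70.] [ 534. -137.   71.]
slv 30 23 [ 521.3 -205.6   39.5] [ 505. -219.   30.] [ 597. -190.   50.]
slv 50 18 [ 519.9 -209.3   58. ] [ 509. -229.   50.] [ 533. -201.   62.]
slv 62 130 [ 523.1 -216.2   64.8] [ 508. -231.   62.] [ 537. -202.   69.]
rol 30 34 [ 519.3 -268.5   41.5] [ 505. -284.   31.] [ 542. -263.   50.]
rol 50 26 [ 519.7 -273.9   57.9] [ 505. -296.   51.] [ 544. -263.   62.]
rol 62 190 [ 524.7 -282.5   64.7] [ 505. -303.   62.] [ 544. -263.   70.]
rol 70 37 [ 524.8 -282.9   74.8] [ 518
[... 281 characters left out ...]
11 [515.93189467 100.21282228  16.05468128] [602.7900354  345.31897644  26.97680125] ((558.1593017578125, 221.37075805664062), (73.9969711303711, 245.7474365234375), 3.6151108741760254) [558.08404002 230.18694612  21.32740053]
side 692 [ 486.01614132 -317.54205494   14.00049404] [559.79365029 -58.0259904   30.13048628] ((523.1582641601562, -186.7554931640625), (66.15287780761719, 259.9052429199219), 2.0345041751861572) [ 501.15572722 -181.35100653   23.10208522]
side 1428 [514.26049137 100.17374435  16.00624985] [602.38574663 349.43727245  29.52873776] ((558.1277465820312, 223.3665771484375), (77.17599487304688, 249.7893524169922), 3.2022058963775635) [556.10545307 234.27597538  21.73734324]
```

View pics/crop1.png

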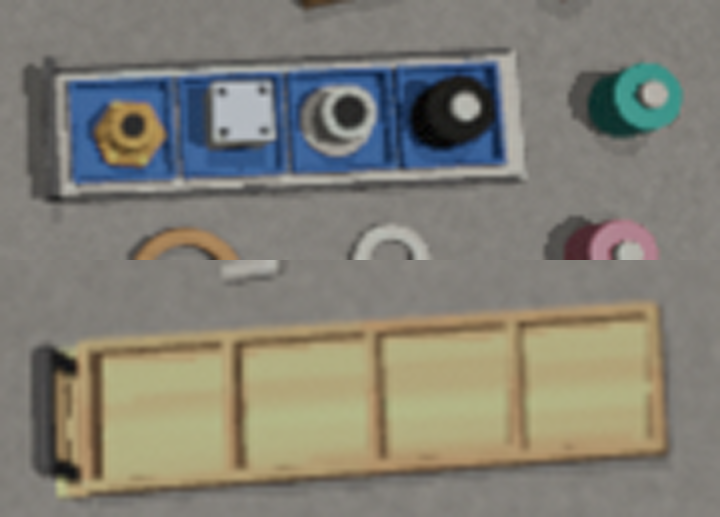

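The crop confirms it: fitting at (293,222), block, sleeve and black roller stand in the bins, and the pink and turquoise ones are outside the rack. The stop plate is at the left. The tray has four empty pockets with the grip bar at its left. Next I'll refine the tray pose and the part axes.

```bash
python3 - <<'E'
from h import *
c=dict(np.load('top0.npz'));s=dict(np.load('side0.npz'))
for nm,k in(('top',c),('side',s)):
    A=cloud(k).reshape(-1,3);h=cv2.cvtColor(k['img'],cv2.COLOR_RGB2HSV)
    m=((A[:,2]>3)&(A[:,2]<30)&(h.reshape(-1,3)[:,0]<32)&(h.reshape(-1,3)[:,1]>70)&(A[:,1]>60)&(A[:,1]<400)&(A[:,0]>490)&(A[:,0]<620)).astype(np.uint8).reshape(420,560)
    cs,_=cv2.findContours(m,cv2.RETR_EXTERNAL,cv2.CHAIN_APPROX_NONE);q=max(cs,key=cv2.contourArea)
    W=world(k,q[:,0],z=22)
    r=cv2.minAreaRect(W[:,:2].astype(np.float32));print(nm,r,np.round(cv2.boxPoints(r)).tolist(),W[:,:2].min(0),W[:,:2].max(0))
    # floor pockets: labels of floor by height
    f=((A[:,2]>3)&(A[:,2]<9)).reshape(420,560)&(m>0)
    f=cv2.erode(f.astype(np.uint8),np.ones((2,2)))
    n,l,st,ce=cv2.connectedComponentsWithStats(f)
    for i in range(1,n):
        if st[i,4]>100:
            X=A.reshape(420,560,3)[l==i]; print('  pocket',st[i,4],np.median(X,0).round(1),X.min(0).round(),X.max(0).round())
    d=((A[:,1]>335)&(A[:,1]<400)&(A[:,2]>38)&(A[:,2]<60)&(A[:,0]>490)&(A[:,0]<620)); print('bar',d.sum(),A[d].min(0),A[d].max(0))
    d=((A[:,1]>-80)&(A[:,1]<0)&(A[:,2]>45)&(A[:,2]<75)&(A[:,0]>460)&(A[:,0]<580)&(A[:,1]>-60)); print('stop',d.sum(),d.any() and(A[d].min(0),A[d].max(0)))
    # block top
    d=((A[:,2]>60)&(A[:,2]<72)&(A[:,1]>-175)&(A[:,1]<-130)&(A[:,0]>495)&(A[:,0]<550)).astype(np.uint8).reshape(420,560)
    cs,_=cv2.findContours(d,cv2.RETR_EXTERNAL,cv2.CHAIN_APPROX_NONE);q=max(cs,key=cv2.contourArea)
    print('blk',cv2.minAreaRect(world(k,q[:,0],z=67)[:,:2].astype(np.float32)))
    # circle tops
    for n,z,y,lo,hi in(('fit',73,-87,69,78),('slv',65,-216,61,69),('rol',65,-282,61,69),('rstub',75,-282,71,80)):
        d=((A[:,2]>lo)&(A[:,2]<hi)&(abs(A[:,1]-y)<28)&(abs(A[:,0]-522)<32)).astype(np.uint8).reshape(420,560)
        cs,_=cv2.findContours(d,cv2.RETR_EXTERNAL,cv2.CHAIN_APPROX_NONE);q=max(cs,key=cv2.contourArea)
        print(n,cv2.minEnclosingCircle(world(k,q[:,0],z=z)[:,:2].astype(np.float32)), A[d.ravel()>0].mean(0).round(1))
E
```

```text
top ((558.445068359375, 202.29150390625), (74.47920989990234, 286.5428771972656), 3.8067007064819336) [[512.0, 343.0], [531.0, 57.0], [605.0, 62.0], [586.0, 348.0]] [513.531555    60.94334406] [604.74574272 346.06597547]
bar 127 [519.21020239 335.7833883   38.72331697] [579.75536847 348.02066991  54.18105374]
stop 122 (array([474.6349324 , -44.8179157 ,  47.36018668]), array([558.34758627, -35.50015769,  63.35647844]))
blk ((524.0247802734375, -152.7261199951172), (35.86046600341797, 35.78358840942383), 89.68156433105469)
fit ((514.1708984375, -87.1280288696289), 13.17613410949707) [514.6 -87.5  72.8]
slv ((523.0306396484375, -216.2034149169922), 15.850855827331543) [ 523.2 -216.3   64.7]
rol ((525.2050170898438, -282.44805908203125), 20.843034744262695) [ 524.9 -282.5   64.6]
rstub ((524.9718017578125, -282.7640075683594), 7.808413505554199) [ 525.  -283.    74.9]
side ((554.9764404296875, 206.35009765625), (84.06388854980469, 298.0105895996094), 3.8120453357696533) [[503.0, 352.0], [523.0, 55.0], [607.0, 60.0], [587.0, 358.0]] [503.40867192  59.2064756 ] [604.77393977 355.4811096 ]
[... 296 characters left out ...]
 6.6] [513. 343.   3.] [584. 354.   9.]
bar 197 [518.56308335 336.51596618  38.08448228] [580.36439991 350.07066736  54.07673419]
stop 267 (array([475.08366197, -43.97305311,  45.08848694]), array([557.35523766, -33.01846508,  63.81266796]))
blk ((523.3370971679688, -148.8639678955078), (38.35063934326172, 41.15107727050781), 2.327249765396118)
fit ((515.4666137695312, -84.71534729003906), 15.372693061828613) [515.  -84.3  73.3]
slv ((522.5514526367188, -215.38720703125), 18.825246810913086) [ 523.4 -214.    65.7]
rol ((524.4273071289062, -279.80621337890625), 21.063892364501953) [ 523.2 -278.4   64.4]
rstub ((522.9531860351562, -279.23529052734375), 9.794816017150879) [ 524.6 -279.8   74.1]
```

```bash
python3 - <<'E'
from h import *
c=dict(np.load('top0.npz'))
P=cloud(c)
hsv=cv2.cvtColor(c['img'],cv2.COLOR_RGB2HSV)
print(world(c,[[151.1,207],[178.1,206],[205.6,205],[234.2,204]],z=22).round(1))
b=cv2.resize(c['img'][185:230,108:238],(780,270),interpolation=cv2.INTER_CUBIC)
H=np.clip(P[185:230,108:238,2]*4+30,0,255).astype(np.uint8)
H=cv2.cvtColor(cv2.resize(H,(780,270),interpolation=cv2.INTER_NEAREST),cv2.COLOR_GRAY2RGB)
cv2.imwrite('pics/tray1.png',cv2.cvtColor(np.vstack([b,H]),cv2.COLOR_RGB2BGR))
# height profile in tray frame
yaw=.0665
X=P.reshape(-1,3);L=(X[:,:2]-[559,198])@np.array([[np.cos(yaw),-np.sin(yaw)],[np.sin(yaw),np.cos(yaw)]])
hi=(abs(X[:,2]-20.5)<5)
m=hi&(abs(L[:,0])<22)&(abs(L[:,1])<145)
print('div', [ (round(float(np.mean(L[m&(abs(L[:,1]-k)<12),1])),1),int((m&(abs(L[:,1]-k)<12)).sum())) for k in(-136,-68,0,68,136)])
m=hi&(abs(L[:,1])<130)&(abs(L[:,0])<45)
for s in(-1,1):
    for a,b in((-130,0),(0,130)):
        k=m&(s*L[:,0]>25)&(L[:,1]>a)&(L[:,1]<b);print('long',s,a,L[k,0].mean(),k.sum())
E
```

```text
[[557.7 260.1  22. ]
 [559.9 194.1  22. ]
 [562.1 126.5  22. ]
 [564.3  55.8  22. ]]
div [(-138.1, 40), (-70.3, 44), (-0.2, 42), (67.5, 53), (134.8, 54)]
long -1 -130 -33.29891487573044 126
long -1 0 -33.266716853117295 131
long 1 -130 33.80375956278132 123
long 1 0 33.838036599582665 139
```

View pics/tray1.png

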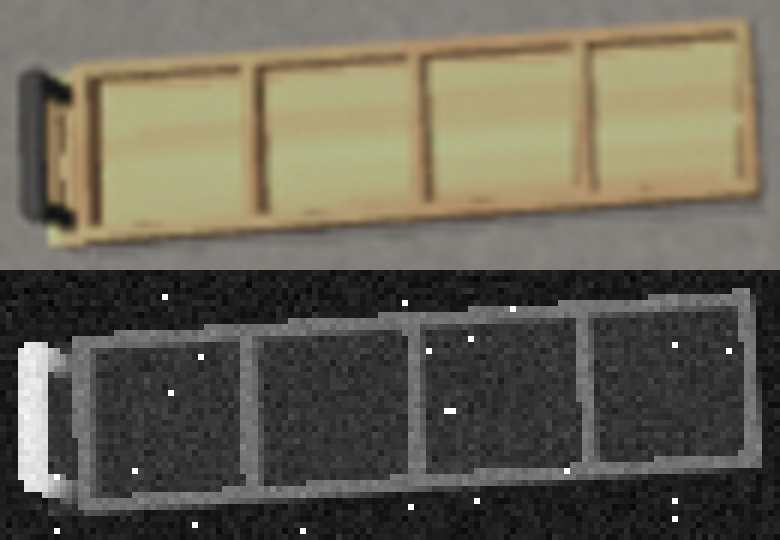

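```bash
python3 - <<'E'
import workcell
print([n for n in dir(workcell) if not n.startswith('__')]); print(getattr(workcell,'grip_point_offset',None))
E
```

```text
['PlanningError', 'capture', 'grip_point_offset', 'job_done', 'read_state']
18.700000000000003
```

{"op": "send_rows", "data": {"series": [[0.8, 0.8, 0, 1], [0.8, 0.8, 0, 1], [0.8, 0.8, 0, 1], [0.8, 0.8, 0, 1], [0.8, 0.8, 0, 1], [0.8, 0.8, 0, 1], [0.3, 0.6, 0, 1]], "claw": 85, "newtons": 45}}

```text
clock: 0.98
tool_pos: [489.9, -308.4, 227.7]
eef_rot: [-3.139, 0.002, 1.573]
ft_force: [-0.1, -0.6, -0.1]
opening: 0.996
```

{"op": "send_rows", "data": {"series": [[0.585, 0.44, -0.8, 0], [0, 0, -0.8, 0], [0, 0, -0.5, 0], [0, 0, 0, 0]]}}

```text
clock: 1.48
tool_pos: [525.4, -277.4, 102.3]
eef_rot: [-3.14, -0.0, 1.584]
ft_force: [0.1, -0.7, 0.8]
opening: 0.996
```

{"op": "send_rows", "data": {"series": [[0, -0.07, -0.4, 0.1], [0, 0, -0.3, 0], [0, 0, -0.3, 0], [0, 0, -0.15, 0], [0, 0, 0, 0]]}}

```text
clock: 2.1
tool_pos: [527.9, -283.5, 34.8]
eef_rot: [3.138, 0.003, 1.599]
ft_force: [-0.4, 0.1, -0.4]
opening: 0.996
```

```bash
python3 - <<'E'
from h import *
s=read_state();print(s['tool_pos'],s['eef_rot'],s['qpos'])
c=capture('side');save(c,'s1.png');d=capture('top')
a=cv2.resize(c['img'][110:240,250:420],(784,600));cv2.imwrite('pics/s1c.png',cv2.cvtColor(a,cv2.COLOR_RGB2BGR))
a=cv2.resize(d['img'][180:260,270:430],(800,400));cv2.imwrite('pics/t1c.png',cv2.cvtColor(a,cv2.COLOR_RGB2BGR))
E
```

```text
[ 527.8553283  -283.49755469   34.76039168] [3.13831365e+00 3.07413425e-03 1.59924470e+00] [ 9.33475205e-01  7.32582908e-01 -6.56586577e-01  1.80505790e+00
  6.01544643e-01  8.08999003e-01  1.11443962e-03]
```

View pics/s1c.png

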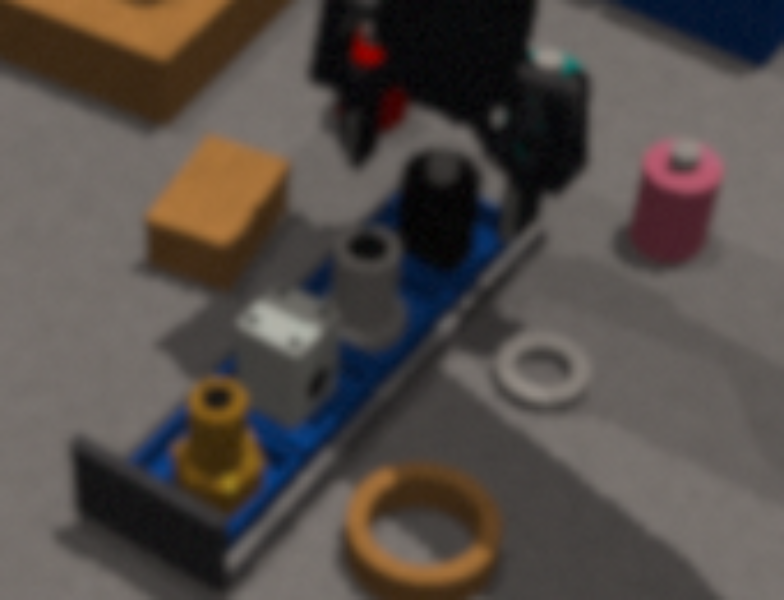

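The side view shows the open fingers either side of the black roller, about crop (435,200), with no contact. I'll close and lift.

{"op": "send_rows", "data": {"series": [[-0.04, 0.02, -0.02, 0], [0, 0, 0, 0], [0, 0, 0, 0], [0, 0, 0, 0], [0, 0, 0, 0], [0, 0, 0, 0]], "claw": 0}}

```text
clock: 2.95
tool_pos: [526.8, -282.8, 35.9]
eef_rot: [3.135, 0.005, 1.599]
ft_force: [-0.2, -0.4, 1.0]
opening: 0.478
```

{"op": "send_rows", "data": {"series": [[0, 0, 0.2, 0], [0, 0, 0.4, 0], [0, 0, 0.6, 0], [0, 0, 0.5, 0], [0, 0, 0.4, 0], [0, 0, 0, 0]]}}

```text
clock: 3.7
tool_pos: [526.2, -281.8, 168.2]
eef_rot: [3.135, 0.005, 1.6]
ft_force: [-0.3, -0.3, -2.0]
opening: 0.477
```

```bash
cat >> h.py <<'E'
def shot(tag,s=None,t=None):
    c=capture('side');d=capture('top');out=[]
    for k,b in((c,s),(d,t)):
        if b is None: continue
        r=k['img'][b[0]:b[1],b[2]:b[3]];f=min(780/r.shape[1],295/r.shape[0])
        r=cv2.resize(r,None,fx=f,fy=f);o=np.zeros((295,780,3),np.uint8);o[:r.shape[0],:r.shape[1]]=r;out.append(o)
    cv2.imwrite(f'pics/{tag}.png',cv2.cvtColor(np.vstack(out),cv2.COLOR_RGB2BGR))
    q=read_state();print(q['clock'],q['tool_pos'],q['eef_rot'],q['opening'],q['ft_force'])
    return c,d
E
python3 -c "
from h import *
shot('lift1',(60,250,200,460),(150,280,240,460))"
```

```text
3.8 [ 524.40599643 -281.43591981  165.61881974] [3.13916853e+00 2.80716219e-03 1.60037573e+00] 0.4782575957574599 [ 0.55561467  0.94010791 -1.67500498]
```

View pics/lift1.png

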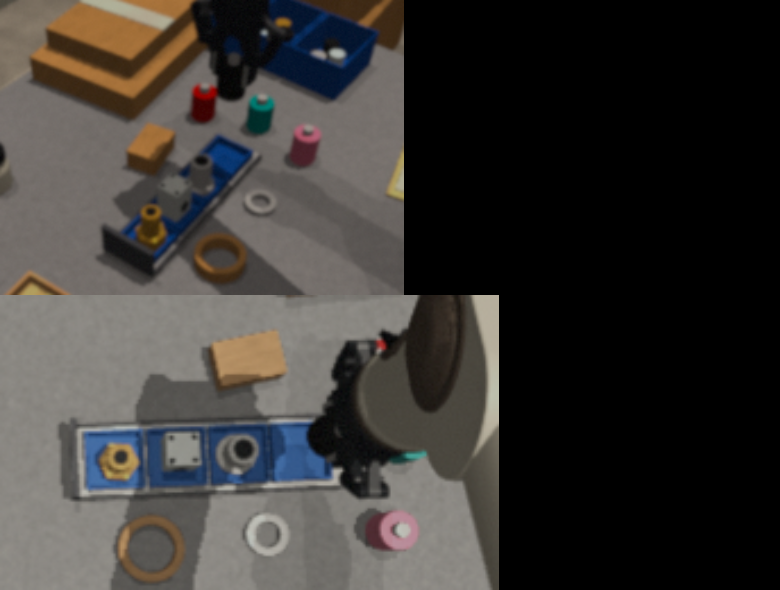

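The roller is held at opening 0.478 (41 mm) and its bin is empty. I'll carry it to the pocket next to the grip bar, (552.5, 298.6).

{"op": "send_rows", "data": {"series": [[0.05, 0.5, 0, 0.05], [0.05, 0.9, 0, 0.05], [0.05, 0.9, 0, 0], [0.05, 0.9, 0, 0], [0.05, 0.9, 0, 0], [0.05, 0.9, 0, 0], [0.05, 0.9, 0, 0], [0.05, 0.9, 0, 0], [0.05, 0.9, 0, 0], [0.02, 0.9, 0, 0], [0, 0.7, 0, 0], [0, 0, 0, 0]]}}

```text
clock: 5.3
tool_pos: [537.0, 290.0, 146.7]
eef_rot: [-3.116, -0.001, 1.613]
ft_force: [0.0, -0.2, -0.7]
opening: 0.48
```

{"op": "send_rows", "data": {"series": [[0.26, 0.14, 0, 0.15], [0, 0, -0.5, 0], [0, 0, -0.5, 0], [0, 0, 0, 0]]}}

```text
clock: 5.8
tool_pos: [550.5, 293.5, 79.2]
eef_rot: [-3.108, 0.006, 1.639]
ft_force: [-0.8, 0.0, -1.6]
opening: 0.476
```

{"op": "send_rows", "data": {"series": [[0.03, 0.08, -0.3, 0], [0, 0, -0.3, 0], [0, 0, 0, 0], [0, 0, 0, 0]]}}

```text
clock: 6.3
tool_pos: [553.4, 297.9, 42.0]
eef_rot: [-3.109, 0.006, 1.638]
ft_force: [-0.3, -0.4, -1.4]
opening: 0.486
```

```bash
python3 -c "
from h import *
shot('pl1',(200,380,90,330),(150,280,90,260))"
```

```text
6.4 [553.41869984 297.73558964  42.13224473] [-3.10901297  0.00598638  1.63778537] 0.47937355867536374 [ 0.16128389 -0.04681772 -1.40958297]
```

View pics/pl1.png

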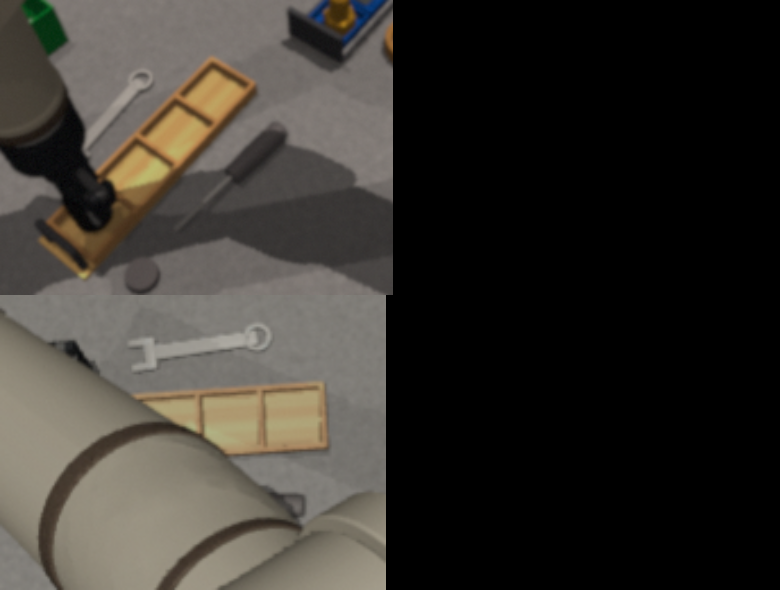

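The gripper is over the pocket beside the grip bar, about crop (90,225) in the side view. I'll lower the rest of the way slowly.

{"op": "send_rows", "data": {"series": [[0, 0, -0.1, 0], [0, 0, -0.08, 0], [0, 0, 0, 0], [0, 0, 0, 0]]}}

```text
clock: 6.9
tool_pos: [554.2, 298.0, 31.8]
eef_rot: [-3.111, 0.005, 1.638]
ft_force: [0.8, -0.3, -2.5]
opening: 0.475
```

{"op": "send_rows", "data": {"series": [[-0.02, 0, -0.03, 0], [0, 0, -0.02, 0], [0, 0, 0, 0], [0, 0, 0, 0]]}}

```text
clock: 7.4
tool_pos: [552.9, 298.3, 29.6]
eef_rot: [-3.112, 0.006, 1.638]
ft_force: [-0.1, 0.0, -1.4]
opening: 0.477
```

{"op": "send_rows", "data": {"series": [[0, 0, -0.03, 0], [0, 0, 0, 0], [0, 0, 0, 0]]}}

```text
clock: 7.78
tool_pos: [553.3, 298.7, 29.6]
eef_rot: [-3.113, 0.006, 1.638]
ft_force: [-0.3, 0.3, -1.8]
opening: 0.479
```

{"op": "send_rows", "data": {"series": [[0, 0, -0.04, 0], [0, 0, 0, 0], [0, 0, 0, 0]]}}

```text
clock: 8.15
tool_pos: [553.5, 299.1, 29.6]
eef_rot: [-3.113, 0.007, 1.638]
ft_force: [-1.1, 0.5, -0.2]
opening: 0.474
```

{"op": "send_rows", "data": {"series": [[0, 0, 0, 0], [0, 0, 0, 0], [0, 0, 0, 0], [0, 0, 0, 0]], "claw": 85}}

```text
clock: 8.65
tool_pos: [553.5, 299.2, 28.7]
eef_rot: [-3.113, 0.006, 1.638]
ft_force: [0.1, 0.3, -1.3]
opening: 0.992
```

{"op": "send_rows", "data": {"series": [[0, 0, 0.2, 0], [0, 0, 0.4, 0], [0, 0, 0.8, 0], [0, 0, 0.8, 0], [0, 0, 0.2, 0]]}}

```text
clock: 9.28
tool_pos: [552.8, 299.9, 182.3]
eef_rot: [-3.114, 0.005, 1.639]
ft_force: [-0.2, -0.1, -0.1]
opening: 0.994
```

```bash
python3 -c "
from h import *
shot('rel1',(200,380,90,330),(150,280,90,260))"
```

```text
9.375 [552.34264364 299.03853735 180.03743039] [-3.11257868  0.00631456  1.63852875] 0.9965297475720335 [ 0.06772827 -0.09819304 -0.14872735]
```

View pics/rel1.png

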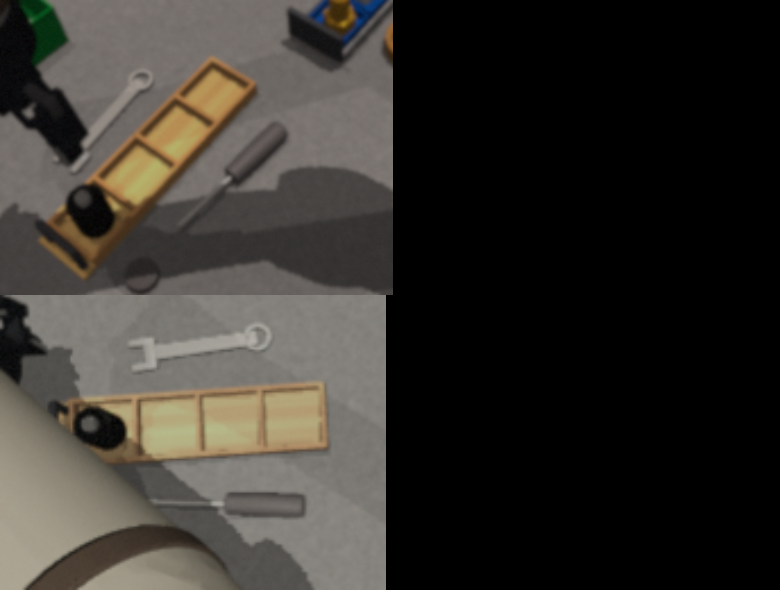

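The roller stands upright in the pocket next to the grip bar, top crop (98,425). Next is the sleeve at (523,-216).

{"op": "send_rows", "data": {"series": [[-0.05, -0.5, 0, 0], [-0.05, -0.9, 0, -0.2], [-0.05, -0.9, 0, 0], [-0.05, -0.9, 0, 0], [-0.05, -0.9, 0, 0], [-0.05, -0.9, 0, 0], [-0.05, -0.9, 0, 0], [-0.05, -0.9, 0, 0], [-0.05, -0.9, 0, 0], [0, -0.6, 0, 0], [0, 0, 0, 0], [0, 0, 0, 0]]}}

```text
clock: 10.88
tool_pos: [508.1, -215.7, 165.9]
eef_rot: [-3.088, 0.001, 1.602]
ft_force: [0.9, 1.5, 0.0]
opening: 0.997
```

{"op": "send_rows", "data": {"series": [[0.05, 0, 0, 0], [0.05, 0, 0, 0], [0.05, 0, 0, 0], [0.05, 0, 0, 0], [0.05, 0, 0, 0], [0, 0, 0, 0]]}}

```text
clock: 11.62
tool_pos: [524.9, -210.9, 165.7]
eef_rot: [-3.088, -0.001, 1.61]
ft_force: [-0.3, 0.6, 0.2]
opening: 0.997
```

{"op": "send_rows", "data": {"series": [[0, 0, -0.3, 0], [0, 0, -0.3, 0], [0, 0, -0.3, 0], [0, 0, -0.3, 0], [0, 0, 0, 0], [0, 0, 0, 0]]}}

```text
clock: 12.38
tool_pos: [523.0, -210.7, 86.6]
eef_rot: [-3.084, -0.002, 1.609]
ft_force: [0.6, -0.1, 0.0]
opening: 0.994
```

The tool has tilted about 3°, drifting a little with each fast row. I'll test which moves undo that, up in free air.

{"op": "send_rows", "data": {"series": [[0, 0, 0.9, 0], [0, 0, 0.9, 0], [0, 0, 0.9, 0], [0, 0, 0, 0], [0, 0, 0, 0]]}}

```text
clock: 13.0
tool_pos: [523.3, -210.3, 255.5]
eef_rot: [-3.087, -0.001, 1.61]
ft_force: [-0.2, -0.2, -0.5]
opening: 0.997
```

{"op": "send_rows", "data": {"series": [[0.9, 0, 0, 0], [0.9, 0, 0, 0], [0.9, 0, 0, 0], [0, 0, 0, 0], [0, 0, 0, 0]]}}

```text
clock: 13.62
tool_pos: [684.6, -210.9, 245.8]
eef_rot: [-3.073, -0.002, 1.608]
ft_force: [0.2, -0.2, 0.1]
opening: 0.999
```

{"op": "send_rows", "data": {"series": [[-0.3, 0, 0, 0], [-0.3, 0, 0, 0], [-0.3, 0, 0, 0], [-0.3, 0, 0, 0], [-0.3, 0, 0, 0], [-0.3, 0, 0, 0], [-0.3, 0, 0, 0], [-0.3, 0, 0, 0], [0, 0, 0, 0], [0, 0, 0, 0]]}}

```text
clock: 14.88
tool_pos: [521.0, -215.2, 244.0]
eef_rot: [-3.061, 0.008, 1.601]
ft_force: [0.3, 0.5, 0.6]
opening: 0.996
```

{"op": "send_rows", "data": {"series": [[0.3, 0, 0, 0], [0.3, 0, 0, 0], [0.3, 0, 0, 0], [0.3, 0, 0, 0], [0.3, 0, 0, 0], [0.3, 0, 0, 0], [0, 0, 0, 0], [0, 0, 0, 0]]}}

```text
clock: 15.88
tool_pos: [634.3, -214.4, 242.3]
eef_rot: [-3.061, 0.007, 1.601]
ft_force: [0.2, 0.2, -0.3]
opening: 0.996
```

{"op": "send_rows", "data": {"series": [[-0.9, 0, 0, 0], [-0.9, 0, 0, 0], [0, 0, 0, 0], [0, 0, 0, 0]]}}

```text
clock: 16.38
tool_pos: [520.9, -214.3, 240.6]
eef_rot: [-3.057, 0.007, 1.6]
ft_force: [0.2, -0.5, 0.6]
opening: 0.999
```

```bash
python3 -c "
from h import *
s=read_state();print(s['qpos'],s['dq'],s['tool_pos'],s['eef_rot'])"
```

```text
[ 0.94681663  0.47703876 -0.83617478  1.68923259  0.3937221   1.23155792
  0.03063632] [ 0.01656635 -0.02107586  0.00557247  0.03841577 -0.00536878  0.00667394
  0.00324006] [ 520.89766042 -214.25237551  240.61805545] [-3.05745545  0.00723177  1.59992036]
```

{"op": "send_rows", "data": {"series": [[0, 0, 0, 1], [0, 0, 0, 1], [0, 0, 0, 1], [0, 0, 0, 1], [0, 0, 0, 1], [0, 0, 0, 1], [0, 0, 0, 1], [0, 0, 0, 1], [0, 0, 0, 1], [0, 0, 0, 1], [0, 0, 0, 1], [0, 0, 0, 1], [0, 0, 0, 1], [0, 0, 0, 0]]}}

```text
clock: 18.12
tool_pos: [539.5, -212.7, 246.8]
eef_rot: [-3.067, 0.026, -2.341]
ft_force: [-0.2, 0.6, 0.7]
opening: 0.994
```

```bash
cat >> h.py <<'E'
from scipy.spatial.transform import Rotation as Ro
def st():
    s=read_state();R=Ro.from_euler('xyz',s['eef_rot']).as_matrix()
    print(round(s['clock'],2),s['tool_pos'].round(1),'yaw',s['eef_rot'][2].round(3),'lean xy',R[:2,2].round(4),'q',s['qpos'].round(2))
E
python3 -c "
from h import *
st()"
```

```text
18.12 [ 539.5 -212.7  246.8] yaw -2.341 lean xy [ 0.0712 -0.0334] q [ 1.29  0.69 -1.39  1.77  0.76  1.24  2.08]
```

{"op": "send_rows", "data": {"series": [[0.9, 0, 0, 0], [0.9, 0, 0, 0], [0.9, 0, 0, 0], [0, 0, 0, 0], [-0.9, 0, 0, 0], [-0.9, 0, 0, 0], [-0.9, 0, 0, 0], [0, 0, 0, 0]]}}

```text
clock: 19.12
tool_pos: [540.5, -211.5, 244.1]
eef_rot: [-3.071, 0.026, -2.375]
ft_force: [1.0, -1.4, 0.2]
opening: 0.992
```

```bash
python3 -c "
from h import *
st()"
```

```text
19.12 [ 540.5 -211.5  244.1] yaw -2.375 lean xy [ 0.0672 -0.0331] q [ 1.27  0.68 -1.36  1.77  0.75  1.23  2.06]
```

{"op": "send_rows", "data": {"series": [[0, 0, 0, 1], [0, 0, 0, 1], [0, 0, 0, 1], [0, 0, 0, 1], [0, 0, 0, 0.6], [0, 0, 0, 0]]}}

```text
clock: 19.88
tool_pos: [556.6, -177.0, 211.8]
eef_rot: [-3.066, -0.022, -1.638]
ft_force: [-0.3, 0.5, 0.6]
opening: 0.995
```

```bash
python3 -c "
from h import *
st()"
```

```text
19.88 [ 556.6 -177.   211.8] yaw -1.638 lean xy [ 0.0741 -0.027 ] q [ 1.23  0.91 -1.53  1.79  0.99  1.35  2.57]
```

Turning half way round brings q7 to its limit, so I'll back off towards +y and see how slow rows affect the tilt.

{"op": "send_rows", "data": {"series": [[0, 0.3, 0.1, 0], [0, 0.3, 0.1, 0], [0, 0.3, 0.1, 0], [0, 0.3, 0.1, 0], [0, 0.3, 0, 0], [0, 0.3, 0, 0], [0, 0.3, 0, 0], [0, 0.3, 0, 0], [0, 0.3, 0, 0], [0, 0.3, 0, 0], [0, 0, 0, 0]]}}

```text
clock: 21.25
tool_pos: [557.3, 15.8, 240.6]
eef_rot: [-3.062, -0.023, -1.643]
ft_force: [0.5, 0.6, -0.3]
opening: 0.998
```

```bash
python3 -c "
from h import *
st()"
```

```text
21.25 [557.3  15.8 240.6] yaw -1.643 lean xy [ 0.0779 -0.0289] q [ 0.93  0.76 -1.51  1.83  0.86  1.31  2.27]
```

{"op": "send_rows", "data": {"series": [[0, 0.9, 0, 0], [0, 0.9, 0, 0], [0, 0.9, 0, 0], [0, 0.9, 0, 0], [0, 0.9, 0, 0], [0, 0, 0, 0]]}}

```text
clock: 22.0
tool_pos: [558.8, 287.6, 238.6]
eef_rot: [-3.064, -0.024, -1.657]
ft_force: [0.2, 0.5, -0.3]
opening: 0.994
```

```bash
python3 -c "
from h import *
st()"
```

```text
22.0 [558.8 287.6 238.6] yaw -1.657 lean xy [ 0.0752 -0.0309] q [ 0.29  0.79 -1.33  1.63  0.86  1.36  1.89]
```

{"op": "send_rows", "data": {"series": [[0, -0.9, 0, 0], [0, -0.9, 0, 0], [0, -0.9, 0, 0], [0, -0.9, 0, 0], [0, -0.9, 0, 0], [0, 0, 0, 0]]}}

```text
clock: 22.75
tool_pos: [557.6, 2.0, 236.2]
eef_rot: [-3.067, -0.028, -1.665]
ft_force: [-0.1, 0.2, 1.4]
opening: 0.995
```

```bash
python3 -c "
from h import *
st()"
```

```text
22.75 [557.6   2.  236.2] yaw -1.665 lean xy [ 0.0714 -0.0348] q [ 0.94  0.73 -1.47  1.83  0.84  1.28  2.3 ]
```

{"op": "send_rows", "data": {"series": [[-0.8, 0, 0, 0], [-0.8, 0, 0, 0], [-0.8, 0, 0, 0], [-0.4, 0, 0, 0], [0, 0, 0, 0]]}}

```text
clock: 23.38
tool_pos: [404.5, 4.2, 218.3]
eef_rot: [-3.084, -0.04, -1.684]
ft_force: [-0.5, -0.3, 0.5]
opening: 0.999
```

```bash
python3 -c "
from h import *
st()"
```

```text
23.38 [404.5   4.2 218.3] yaw -1.684 lean xy [ 0.0528 -0.0458] q [ 1.29  0.26 -1.53  2.16  0.38  0.97  2.57]
```

{"op": "send_rows", "data": {"series": [[-0.5, 0, 0, 0], [-0.5, 0, 0, 0], [0, 0, 0, 0]]}}

```text
clock: 23.75
tool_pos: [373.6, 15.1, 194.9]
eef_rot: [-3.102, -0.047, -1.682]
ft_force: [-0.4, -0.4, -0.2]
opening: 0.994
```

```bash
python3 -c "
from h import *
st()"
```

```text
23.75 [373.6  15.1 194.9] yaw -1.682 lean xy [ 0.0337 -0.0513] q [ 1.28  0.21 -1.53  2.23  0.34  0.91  2.57]
```

{"op": "send_rows", "data": {"series": [[-0.5, 0, 0.2, 0], [-0.5, 0, 0.2, 0], [-0.4, 0, 0.2, 0], [0, 0, 0, 0]]}}

```text
clock: 24.25
tool_pos: [337.7, 33.2, 184.0]
eef_rot: [3.14, -0.076, -1.69]
ft_force: [1.2, -0.3, 0.5]
opening: 0.993
```

```bash
python3 -c "
from h import *
st()"
```

```text
24.25 [337.7  33.2 184. ] yaw -1.69 lean xy [-0.0106 -0.0749] q [ 1.25  0.13 -1.53  2.28  0.26  0.91  2.57]
```

{"op": "send_rows", "data": {"series": [[0.3, 0, 0.05, -1], [0.3, 0, 0.05, -1], [0.3, -0.2, 0.05, -1], [0.3, -0.2, 0.05, -1], [0.3, -0.25, 0, -1], [0.3, -0.25, 0, -1], [0.3, -0.25, 0, -1], [0.3, -0.25, 0, -1], [0.2, -0.25, 0, -1], [0.2, -0.25, 0, -1], [0.1, -0.25, 0, -1], [0, -0.25, 0, -1], [0, -0.25, 0, -1], [0, -0.25, 0, -1], [0, -0.25, 0, -1], [0, -0.25, 0, -1], [0, -0.25, 0, -1], [0, 0, 0, 0], [0, 0, 0, 0]]}}

```text
clock: 26.62
tool_pos: [522.5, -200.4, 195.9]
eef_rot: [-3.141, -0.074, 1.523]
ft_force: [-0.3, -0.3, -0.0]
opening: 0.995
```

```bash
python3 -c "
from h import *
st()"
```

```text
26.62 [ 522.5 -200.4  195.9] yaw 1.523 lean xy [0.0028 0.0743] q [ 0.73  0.4  -0.46  1.79  0.12  1.01  0.18]
```

The tilt in the jaw plane is gone. A 4° lean along the row remains, which doesn't affect the grip. Descending slowly on the sleeve.

{"op": "send_rows", "data": {"series": [[0, -0.12, -0.3, 0.2], [0, -0.12, -0.3, 0.2], [0, 0, -0.3, 0], [0, 0, -0.3, 0], [0, 0, -0.3, 0], [0, 0, -0.3, 0], [0, 0, 0, 0], [0, 0, 0, 0]]}}

```text
clock: 27.62
tool_pos: [521.9, -211.9, 78.7]
eef_rot: [-3.139, -0.078, 1.608]
ft_force: [0.5, -0.8, 1.1]
opening: 0.999
```

```bash
python3 -c "
from h import *
st()"
```

```text
27.62 [ 521.9 -211.9   78.7] yaw 1.608 lean xy [-0.0055  0.0774] q [ 0.71  0.57 -0.43  1.85  0.22  0.8   0.23]
```

{"op": "send_rows", "data": {"series": [[0.02, -0.05, -0.25, 0], [0, 0, -0.25, 0], [0, 0, -0.2, 0], [0, 0, 0, 0], [0, 0, 0, 0]]}}

```text
clock: 28.25
tool_pos: [523.9, -215.6, 34.7]
eef_rot: [-3.141, -0.077, 1.608]
ft_force: [0.0, 1.2, 0.3]
opening: 0.998
```

```bash
python3 -c "
from h import *
st();shot('g2',(120,230,260,400),(180,260,260,400))"
```

```text
28.25 [ 523.9 -215.6   34.7] yaw 1.608 lean xy [-0.0038  0.0764] q [ 0.7   0.64 -0.4   1.86  0.25  0.73  0.21]
28.35 [ 523.93666208 -215.6705304    34.8922132 ] [-3.1407789  -0.07633333  1.60791101] 0.9940852861775761 [ 0.09894812 -0.43397103 -0.16876981]
```

View pics/g2.png

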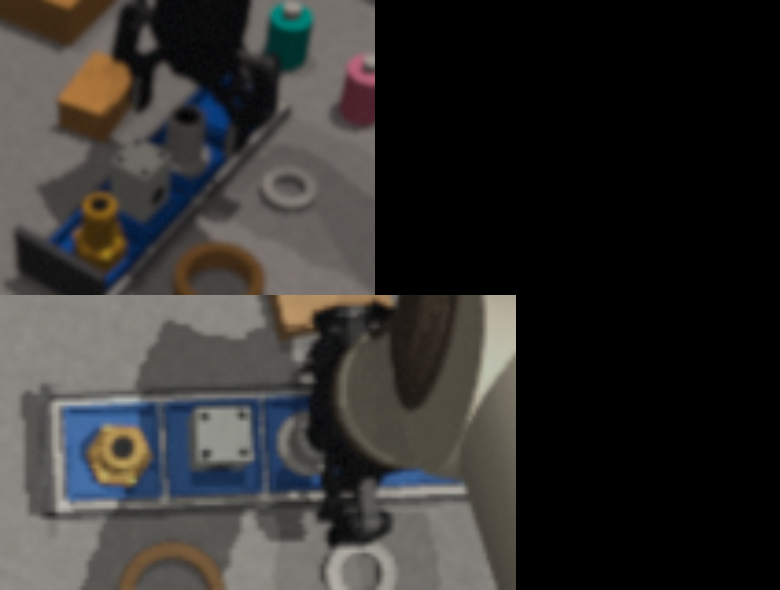

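The fingers straddle the sleeve: side crop tips at about (140,105) and (235,145), sleeve at (187,130). I'll close and lift.

{"op": "send_rows", "data": {"series": [[0, 0, 0, 0], [0, 0, 0, 0], [0, 0, 0, 0], [0, 0, 0, 0], [0, 0, 0, 0], [0, 0, 0, 0]], "claw": 0}}

```text
clock: 29.1
tool_pos: [524.8, -216.1, 36.1]
eef_rot: [3.14, -0.075, 1.608]
ft_force: [0.2, 0.3, -0.0]
opening: 0.36
```

{"op": "send_rows", "data": {"series": [[0, 0, 0.2, 0], [0, 0, 0.4, 0], [0, 0, 0.4, 0], [0, 0, 0.4, 0], [0, 0, 0.4, 0], [0, 0, 0, 0], [0, 0, 0, 0]]}}

```text
clock: 29.98
tool_pos: [522.3, -215.1, 148.3]
eef_rot: [-3.139, -0.076, 1.608]
ft_force: [-0.1, -0.1, -1.7]
opening: 0.362
```

```bash
python3 -c "
from h import *
st()"
```

```text
29.98 [ 522.3 -215.1  148.3] yaw 1.608 lean xy [-0.0051  0.0761] q [ 0.75  0.48 -0.46  1.81  0.17  0.93  0.26]
```

{"op": "send_rows", "data": {"series": [[0, 0.2, 0.05, 0], [0.03, 0.4, 0, 0], [0.03, 0.4, 0, 0], [0.03, 0.4, 0, 0], [0.03, 0.4, 0, 0], [0.03, 0.4, 0, 0], [0.03, 0.4, 0, 0], [0.03, 0.4, 0, 0], [0.03, 0.4, 0, 0], [0.03, 0.4, 0, 0], [0.03, 0.4, 0, 0], [0.03, 0.4, 0, 0], [0.03, 0.4, 0, 0], [0.03, 0.4, 0, 0], [0.03, 0.4, 0, 0], [0.03, 0.4, 0, 0], [0.03, 0.4, 0, 0], [0.03, 0.4, 0, 0], [0, 0, 0, 0], [0, 0, 0, 0]]}}

```text
clock: 32.48
tool_pos: [530.7, 237.0, 134.5]
eef_rot: [-3.102, -0.088, 1.621]
ft_force: [-0.3, 0.1, -1.3]
opening: 0.361
```

```bash
python3 -c "
from h import *
st()"
```

```text
32.48 [530.7 237.  134.5] yaw 1.621 lean xy [-0.044   0.0855] q [ 0.02  0.53 -0.56  1.8   0.22  0.89 -0.56]
```

{"op": "send_rows", "data": {"series": [[0.15, -0.04, 0, 0], [0.15, -0.04, 0, 0], [0.13, 0, 0, 0.1], [0, 0, -0.3, 0], [0, 0, -0.3, 0], [0, 0, -0.3, 0], [0, 0, -0.2, 0], [0, 0, 0, 0], [0, 0, 0, 0]]}}

```text
clock: 33.6
tool_pos: [557.2, 227.9, 61.4]
eef_rot: [-3.098, -0.085, 1.636]
ft_force: [0.1, -0.0, -2.0]
opening: 0.357
```

```bash
python3 -c "
from h import *
st()"
```

```text
33.6 [557.2 227.9  61.4] yaw 1.636 lean xy [-0.0492  0.0822] q [-0.    0.66 -0.5   1.77  0.29  0.8  -0.55]
```

{"op": "send_rows", "data": {"series": [[0, 0.06, -0.2, 0], [0, 0, -0.2, 0], [0, 0, -0.08, 0], [0, 0, 0, 0], [0, 0, 0, 0]]}}

```text
clock: 34.22
tool_pos: [558.0, 232.3, 31.6]
eef_rot: [-3.1, -0.086, 1.636]
ft_force: [0.6, -0.0, -1.6]
opening: 0.358
```

```bash
python3 -c "
from h import *
st();shot('p2',(200,380,90,330),(150,280,90,260))"
```

```text
34.23 [558.  232.3  31.6] yaw 1.636 lean xy [-0.0472  0.0828] q [-0.02  0.71 -0.48  1.78  0.31  0.75 -0.57]
34.325 [558.0716446  232.26160582  31.81139782] [-3.10011974 -0.0859823   1.63580671] 0.35656689840542205 [ 0.13532396  0.57224348 -2.36461451]
```

View pics/p2.png

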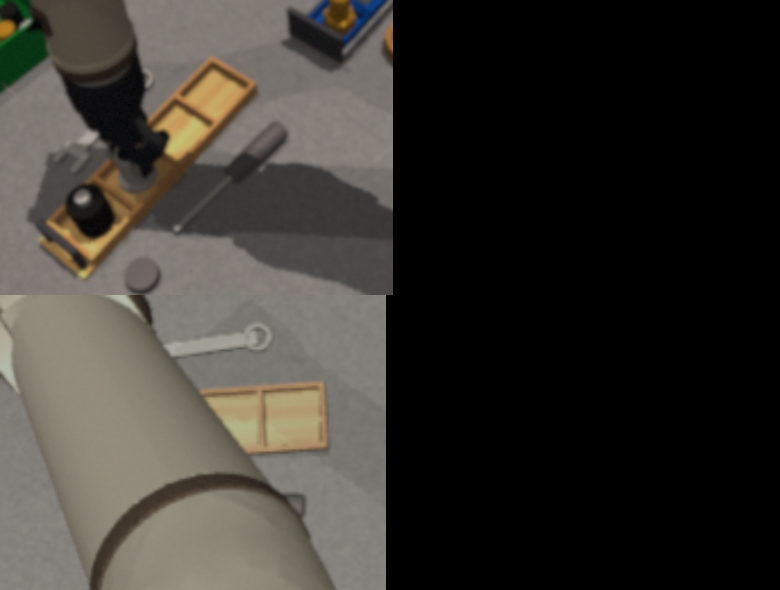

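The sleeve is in the second pocket from the grip bar, side crop (135,178). I'll lower it to contact and release.

{"op": "send_rows", "data": {"series": [[0, 0, -0.04, 0], [0, 0, 0, 0], [0, 0, -0.03, 0], [0, 0, 0, 0], [0, 0, 0, 0]]}}

```text
clock: 34.95
tool_pos: [559.0, 232.7, 30.1]
eef_rot: [-3.102, -0.086, 1.636]
ft_force: [0.1, 1.2, -1.5]
opening: 0.363
```

{"op": "send_rows", "data": {"series": [[-0.02, 0, -0.04, 0], [0, 0, 0, 0], [0, 0, 0, 0]]}}

```text
clock: 35.33
tool_pos: [559.4, 232.9, 29.9]
eef_rot: [-3.105, -0.086, 1.636]
ft_force: [0.2, 0.6, -1.8]
opening: 0.363
```

{"op": "send_rows", "data": {"series": [[0, 0, 0, 0], [0, 0, 0, 0], [0, 0, 0, 0], [0, 0, 0, 0]], "claw": 85}}

```text
clock: 35.83
tool_pos: [559.2, 233.2, 29.3]
eef_rot: [-3.105, -0.086, 1.636]
ft_force: [-0.6, -0.1, 0.6]
opening: 0.994
```

{"op": "send_rows", "data": {"series": [[0, 0, 0.2, 0], [0, 0, 0.4, 0], [0, 0, 0.8, 0], [0, 0, 0.6, 0], [0, 0, 0, 0]]}}

```text
clock: 36.45
tool_pos: [558.9, 233.8, 155.7]
eef_rot: [-3.106, -0.087, 1.637]
ft_force: [-0.4, 0.2, 0.2]
opening: 0.995
```

```bash
python3 -c "
from h import *
st();shot('r2',(200,380,90,330),(150,280,90,260))"
```

```text
36.45 [558.9 233.8 155.7] yaw 1.637 lean xy [-0.0412  0.0845] q [ 0.03  0.54 -0.56  1.72  0.22  0.96 -0.52]
36.55 [557.06977443 232.6081087  152.52366289] [-3.10112662 -0.08556075  1.63614424] 0.9944307155795816 [-0.34163544 -0.19267483  0.55917138]
```

View pics/r2.png

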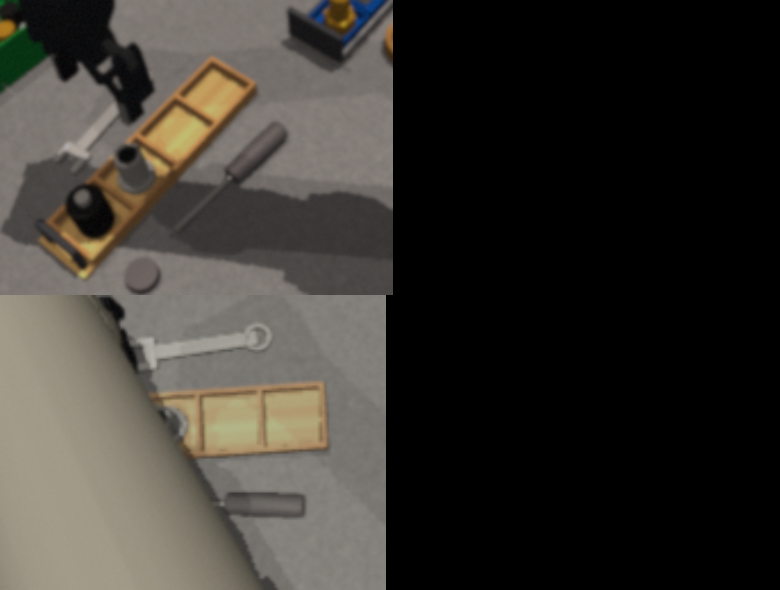

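The sleeve stands upright in pocket 2, with the roller beside it. Going back for the block, correcting the tilt on the way with an outward stretch.

{"op": "send_rows", "data": {"series": [[0, -0.9, 0.2, 0], [0.1, -0.9, 0.2, 0], [0.1, -0.9, 0.1, 0], [0.1, -0.9, 0, 0], [0.3, -0.9, 0, 0], [0.6, -0.8, 0, 0], [0.7, -0.7, 0, 0], [0.7, -0.7, 0, 0], [0.7, -0.7, 0, 0], [0, 0, 0, 0]]}}

```text
clock: 37.8
tool_pos: [746.2, -226.4, 165.3]
eef_rot: [-3.074, -0.089, 1.638]
ft_force: [-0.6, 0.1, -0.9]
opening: 0.997
```

```bash
python3 -c "
from h import *
st()"
```

```text
37.8 [ 746.2 -226.4  165.3] yaw 1.638 lean xy [-0.0737  0.0842] q [ 0.5   0.87 -0.43  1.09  0.26  1.33  0.2 ]
```

{"op": "send_rows", "data": {"series": [[0.8, -0.5, 0, 0], [0.8, -0.5, 0, 0], [0.8, -0.5, 0, 0], [0, 0, 0, 0]]}}

```text
clock: 38.3
tool_pos: [858.2, -303.0, 143.7]
eef_rot: [-3.053, -0.101, 1.629]
ft_force: [-1.0, 0.2, -2.0]
opening: 0.996
```

```bash
python3 -c "
from h import *
st()"
```

```text
38.3 [ 858.2 -303.   143.7] yaw 1.629 lean xy [-0.0941  0.0949] q [ 0.37  1.27 -0.23  0.29  0.16  1.7   0.36]
```

{"op": "send_rows", "data": {"series": [[0.7, -0.4, 0.1, 0], [0.7, -0.4, 0.1, 0], [0, 0, 0, 0]]}}

```text
clock: 38.67
tool_pos: [863.8, -322.6, 140.9]
eef_rot: [-3.072, -0.1, 1.605]
ft_force: [-0.6, -0.2, 0.2]
opening: 0.991
```

```bash
python3 -c "
from h import *
st()"
```

```text
38.67 [ 863.8 -322.6  140.9] yaw 1.605 lean xy [-0.0727  0.0971] q [ 0.32  1.31  0.32  0.23 -0.37  1.71  0.42]
```

{"op": "send_rows", "data": {"series": [[0.8, -0.6, 0, 0], [0.8, -0.6, 0, 0], [0.8, -0.6, 0, 0], [0, 0, 0, 0]]}}

```text
clock: 39.17
tool_pos: [883.3, -367.7, 128.7]
eef_rot: [3.121, -0.084, 1.587]
ft_force: [-1.1, -0.9, -0.8]
opening: 0.997
```

```bash
python3 -c "
from h import *
st()"
```

```text
39.17 [ 883.3 -367.7  128.7] yaw 1.587 lean xy [0.019  0.0842] q [ 0.32  1.39  1.08  0.21 -1.14  1.68  0.51]
```

{"op": "send_rows", "data": {"series": [[-0.5, 0.3, 0.2, 0], [-0.5, 0.3, 0.2, 0], [-0.6, 0.36, 0.1, 0], [-0.6, 0.36, 0.1, 0], [-0.6, 0.36, 0, 0], [-0.6, 0.36, 0, 0], [-0.6, 0.36, 0, 0], [-0.6, 0.36, 0, 0], [-0.6, 0.36, 0, 0], [-0.5, 0.4, 0, 0], [0, 0, 0, 0]]}}

```text
clock: 40.55
tool_pos: [510.3, -93.8, 124.8]
eef_rot: [-3.063, -0.183, 1.659]
ft_force: [1.0, 0.1, 0.2]
opening: 0.993
```

```bash
python3 -c "
from h import *
st()"
```

```text
40.55 [510.3 -93.8 124.8] yaw 1.659 lean xy [-0.0944  0.1734] q [-0.62  0.88  1.26  1.9  -0.96  1.33  1.12]
```

The stretch left the arm in the other elbow posture with more tilt, (-0.09, 0.17). I'll turn so that the tilt points outward, then use the inward limit, which worked before.

{"op": "send_rows", "data": {"series": [[0, 0, 0.2, -1], [0, 0, 0.2, -1], [0, 0, 0.2, -1], [0, 0, 0.2, -1], [0, 0, 0.1, -1], [0, 0, 0.1, -1], [0, 0, 0, -1], [0, 0, 0, -1], [0, 0, 0, -1], [0, 0, 0, -1], [0, 0, 0, -1], [0, 0, 0, -1], [0, 0, 0, 0]]}}

```text
clock: 42.18
tool_pos: [473.5, -45.0, 147.3]
eef_rot: [-2.963, -0.105, -0.409]
ft_force: [-0.3, -0.2, 0.1]
opening: 0.998
```

```bash
python3 -c "
from h import *
st()"
```

```text
42.17 [473.5 -45.  147.3] yaw -0.409 lean xy [0.1649 0.1224] q [-0.97  0.81  1.54  2.21 -1.16  1.16 -0.79]
```

{"op": "send_rows", "data": {"series": [[-0.4, 0.3, 0.1, -0.5], [-0.4, 0.3, 0.1, -0.5], [-0.4, 0.3, 0.1, -0.5], [0, 0, 0, 0]]}}

```text
clock: 42.68
tool_pos: [400.5, 0.9, 158.4]
eef_rot: [-2.999, -0.07, -0.592]
ft_force: [0.5, 0.6, 0.4]
opening: 0.996
```

```bash
python3 -c "
from h import *
st()"
```

```text
42.67 [400.5   0.9 158.4] yaw -0.592 lean xy [0.1367 0.0797] q [-1.35  0.33  1.55  2.35 -0.65  0.77 -1.5 ]
```

{"op": "send_rows", "data": {"series": [[-0.4, 0, 0.1, -0.3], [-0.4, 0, 0.1, -0.3], [-0.4, 0, 0.1, -0.3], [0, 0, 0, 0]]}}

```text
clock: 43.18
tool_pos: [341.6, 2.2, 154.2]
eef_rot: [-3.053, -0.004, -0.667]
ft_force: [0.6, -0.4, -0.9]
opening: 0.995
```

```bash
python3 -c "
from h import *
st()"
```

```text
43.17 [341.6   2.2 154.2] yaw -0.667 lean xy [0.0578 0.0676] q [-1.22 -0.11  1.18  2.41  0.06  0.71 -2.32]
```

{"op": "send_rows", "data": {"series": [[-0.3, -0.1, 0.1, 0.3], [-0.3, -0.1, 0.1, 0.3], [0, 0, 0, 0]]}}

```text
clock: 43.55
tool_pos: [324.4, -6.9, 163.4]
eef_rot: [-3.059, 0.005, -0.591]
ft_force: [0.1, -0.4, -0.2]
opening: 0.997
```

```bash
python3 -c "
from h import *
st()"
```

```text
43.55 [324.4  -6.9 163.4] yaw -0.591 lean xy [0.0423 0.071 ] q [-0.77 -0.11  0.76  2.42  0.    0.76 -2.17]
```

{"op": "send_rows", "data": {"series": [[-0.3, -0.2, 0, -0.8], [-0.3, -0.2, 0, -0.8], [-0.3, -0.2, 0, -0.8], [0, 0, 0, 0]]}}

```text
clock: 44.05
tool_pos: [317.6, -17.8, 169.8]
eef_rot: [-3.049, -0.002, -0.689]
ft_force: [-0.4, -0.4, 0.3]
opening: 0.991
```

```bash
python3 -c "
from h import *
st()"
```

```text
44.05 [317.6 -17.8 169.8] yaw -0.689 lean xy [0.0603 0.0704] q [-0.1  -0.1   0.15  2.42 -0.09  0.76 -2.15]
```

{"op": "send_rows", "data": {"series": [[0.25, -0.15, 0.05, 1], [0.25, -0.15, 0.05, 1], [0.25, -0.15, 0.05, 1], [0.25, -0.15, 0.05, 1], [0.25, -0.15, 0, 1], [0.25, -0.15, 0, 1], [0.25, -0.15, 0, 1], [0.25, -0.15, 0, 1], [0.25, -0.15, 0, 1], [0.25, -0.15, 0, 1], [0.25, -0.15, 0, 1], [0.25, -0.15, 0, 1], [0.2, -0.1, 0, 0.8], [0, 0, 0, 0], [0, 0, 0, 0]]}}

```text
clock: 45.92
tool_pos: [523.5, -121.6, 163.7]
eef_rot: [-3.033, 0.036, 1.687]
ft_force: [0.1, 0.9, 0.7]
opening: 0.997
```

```bash
python3 -c "
from h import *
st()"
```

```text
45.92 [ 523.5 -121.6  163.7] yaw 1.687 lean xy [-0.1031 -0.0478] q [0.08 0.41 0.07 1.83 0.04 1.   0.24]
```

{"op": "send_rows", "data": {"series": [[-0.1, 0, 0, 1], [-0.15, 0, 0, 1], [-0.15, 0, 0, 1], [-0.2, 0, 0, 1], [-0.2, 0, 0, 1], [-0.2, 0, 0, 1], [-0.2, 0, 0, 1], [-0.2, 0, 0, 1], [-0.2, 0, 0, 1], [-0.2, 0, 0, 1], [-0.2, 0, 0, 1], [-0.2, 0, 0, 1], [-0.2, 0, 0, 1], [0, 0, 0, 0]]}}

```text
clock: 47.68
tool_pos: [373.0, -117.6, 159.0]
eef_rot: [-3.031, 0.03, -2.357]
ft_force: [0.1, -0.3, 0.3]
opening: 0.992
```

```bash
python3 -c "
from h import *
st()"
```

```text
47.67 [ 373.  -117.6  159. ] yaw -2.357 lean xy [ 0.0993 -0.0574] q [ 0.65  0.06 -0.45  2.31  0.1   0.67  2.48]
```

Lean (0.10, -0.057) now points outward, as wanted. Pushing against the inward limit.

{"op": "send_rows", "data": {"series": [[-0.4, 0.2, 0.1, 0], [-0.4, 0.2, 0.1, 0], [-0.4, 0.2, 0.1, 0], [0, 0, 0, 0]]}}

```text
clock: 48.18
tool_pos: [307.1, -80.4, 181.3]
eef_rot: [-3.034, 0.032, -2.37]
ft_force: [0.2, 0.1, 0.8]
opening: 0.999
```

```bash
python3 -c "
from h import *
st()"
```

```text
48.17 [307.1 -80.4 181.3] yaw -2.37 lean xy [ 0.0971 -0.0547] q [ 0.72 -0.16 -0.54  2.42 -0.07  0.75  2.57]
```

{"op": "send_rows", "data": {"series": [[-0.5, 0.2, 0, 0], [-0.5, 0.2, 0, 0], [-0.5, 0.2, 0, 0], [0, 0, 0, 0]]}}

```text
clock: 48.68
tool_pos: [267.8, -46.7, 213.7]
eef_rot: [-3.074, 0.002, -2.381]
ft_force: [0.2, -0.1, 0.1]
opening: 0.993
```

```bash
python3 -c "
from h import *
st()"
```

```text
48.67 [267.8 -46.7 213.7] yaw -2.381 lean xy [ 0.0477 -0.0475] q [ 0.68 -0.3  -0.54  2.42 -0.15  0.93  2.57]
```

{"op": "send_rows", "data": {"series": [[-0.3, 0.1, -0.4, 0], [-0.3, 0.1, -0.4, 0], [0, 0, 0, 0]]}}

```text
clock: 49.05
tool_pos: [267.5, -28.7, 198.9]
eef_rot: [-3.09, -0.024, -2.39]
ft_force: [-0.4, 0.4, 0.5]
opening: 0.999
```

```bash
python3 -c "
from h import *
st();print(read_state()['qpos'])"
```

```text
49.05 [267.5 -28.7 198.9] yaw -2.39 lean xy [ 0.018  -0.0541] q [ 0.9  -0.3  -0.8   2.42 -0.21  0.92  2.57]
[ 0.90293691 -0.30210677 -0.80141297  2.42360543 -0.20696803  0.91704551
  2.57000926]
```

{"op": "send_rows", "data": {"series": [[0.33, -0.05, -0.03, -1], [0.33, -0.15, -0.03, -1], [0.33, -0.15, -0.03, -1], [0.33, -0.15, -0.03, -1], [0.33, -0.15, -0.03, -1], [0.33, -0.15, -0.03, -1], [0.33, -0.15, -0.03, -1], [0.33, -0.15, -0.03, -1], [0.33, -0.15, -0.03, -1], [0.33, -0.15, -0.03, -1], [0.33, -0.15, -0.03, -1], [0.33, -0.15, -0.03, -1], [0.2, -0.15, 0, -1], [0, -0.15, 0, -0.3], [0, 0, 0, 0], [0, 0, 0, 0]]}}

```text
clock: 51.05
tool_pos: [525.6, -169.8, 159.7]
eef_rot: [-3.07, -0.015, 1.484]
ft_force: [0.0, 0.4, 0.6]
opening: 0.996
```

```bash
python3 -c "
from h import *
st()"
```

```text
51.05 [ 525.6 -169.8  159.7] yaw 1.484 lean xy [-0.0704  0.0207] q [ 0.75  0.5  -0.63  1.8   0.32  1.03 -0.1 ]
```

Tilt is now 4°, which I'll accept. The part will settle flat on release. Descending on the block.

{"op": "send_rows", "data": {"series": [[-0.02, 0.14, -0.3, 0.25], [-0.02, 0.14, -0.4, 0.25], [0, 0, -0.4, 0], [0, 0, -0.3, 0], [0, 0, 0, 0], [0, 0, 0, 0]]}}

```text
clock: 51.8
tool_pos: [520.6, -148.1, 70.6]
eef_rot: [-3.069, -0.017, 1.588]
ft_force: [0.4, 0.4, 0.2]
opening: 0.998
```

```bash
python3 -c "
from h import *
st()"
```

```text
51.8 [ 520.6 -148.1   70.6] yaw 1.588 lean xy [-0.0731  0.0155] q [ 0.69  0.61 -0.6   1.87  0.43  0.87 -0.12]
```

{"op": "send_rows", "data": {"series": [[0.03, -0.07, -0.25, -0.1], [0, 0, -0.25, 0], [0, 0, -0.1, 0], [0, 0, 0, 0], [0, 0, 0, 0]]}}

```text
clock: 52.42
tool_pos: [523.6, -153.4, 33.2]
eef_rot: [-3.071, -0.016, 1.569]
ft_force: [0.5, 0.2, 0.2]
opening: 0.994
```

```bash
python3 -c "
from h import *
st();shot('g3',(120,230,260,400),(180,260,260,400))"
```

```text
52.42 [ 523.6 -153.4   33.2] yaw 1.569 lean xy [-0.0704  0.0158] q [ 0.66  0.67 -0.56  1.87  0.47  0.81 -0.16]
52.525 [ 523.62933996 -153.46512505   33.43680946] [-3.0713171  -0.01552639  1.56925968] 0.9911278829398843 [-0.6264127   0.08469713 -0.42455349]
```

View pics/g3.png

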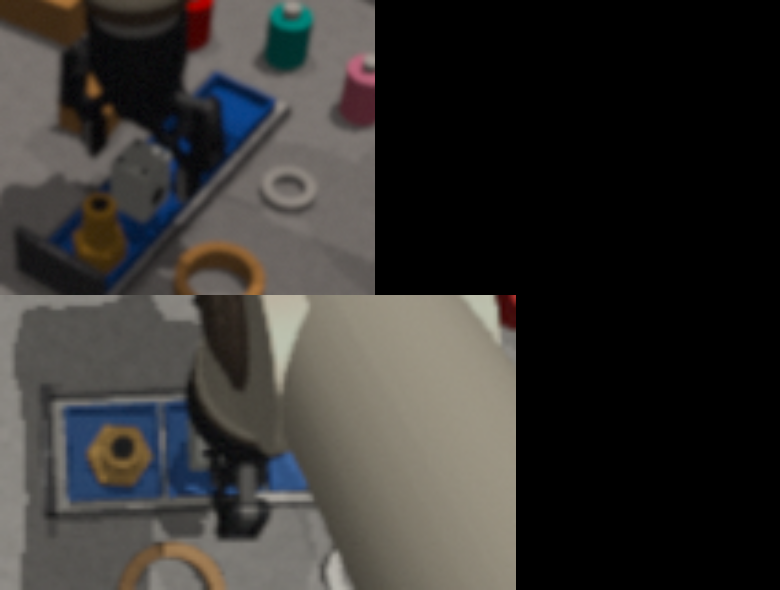

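The fingers are either side of the block, side crop (140,180). Closing and lifting.

{"op": "send_rows", "data": {"series": [[0, 0, 0.03, 0], [0, 0, 0, 0], [0, 0, 0, 0], [0, 0, 0, 0], [0, 0, 0, 0], [0, 0, 0, 0]], "claw": 0}}

```text
clock: 53.28
tool_pos: [524.5, -153.7, 36.5]
eef_rot: [-3.073, -0.015, 1.569]
ft_force: [0.1, 0.3, -0.3]
opening: 0.418
```

{"op": "send_rows", "data": {"series": [[0, 0, 0.2, 0], [0, 0, 0.5, 0], [0, 0, 0.6, 0], [0, 0, 0.6, 0], [0, 0, 0, 0], [0, 0, 0, 0]]}}

```text
clock: 54.02
tool_pos: [522.6, -153.0, 155.2]
eef_rot: [-3.071, -0.015, 1.57]
ft_force: [-0.2, -0.3, -1.7]
opening: 0.418
```

```bash
python3 -c "
from h import *
st();shot('l3',(80,230,200,400),(180,260,260,400))"
```

```text
54.02 [ 522.6 -153.   155.2] yaw 1.57 lean xy [-0.0707  0.0153] q [ 0.74  0.5  -0.65  1.82  0.34  1.02 -0.06]
54.125 [ 522.71227276 -152.80630978  154.85460775] [-3.07058142 -0.01579948  1.5701985 ] 0.4135073990087384 [ 0.0490452  -0.21477638 -1.21392783]
```

View pics/l3.png

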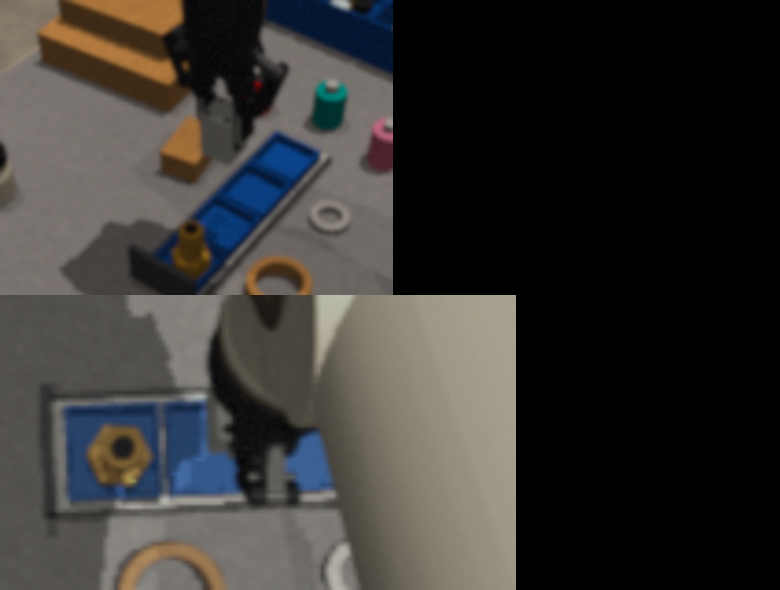

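The block is held. Carrying it to the pocket at (561.6, 162.9).

{"op": "send_rows", "data": {"series": [[0.05, 0.3, 0.1, 0], [0.1, 0.6, 0.05, 0], [0.1, 0.6, 0.05, 0], [0.1, 0.6, 0.05, 0.1], [0.1, 0.6, 0.05, 0.1], [0.1, 0.6, 0, 0.1], [0.1, 0.6, 0, 0.1], [0.1, 0.6, 0, 0], [0.1, 0.4, 0, 0], [0, 0, 0, 0], [0, 0, 0, 0]]}}

```text
clock: 55.5
tool_pos: [565.8, 166.5, 168.7]
eef_rot: [-3.056, -0.026, 1.652]
ft_force: [-0.8, 0.1, -2.2]
opening: 0.417
```

```bash
python3 -c "
from h import *
st()"
```

```text
55.5 [565.8 166.5 168.7] yaw 1.652 lean xy [-0.0868  0.0185] q [ 0.22  0.58 -0.73  1.69  0.36  1.1  -0.53]
```

{"op": "send_rows", "data": {"series": [[-0.03, -0.06, -0.4, -0.1], [0, 0, -0.5, 0], [0, 0, -0.5, 0], [0, 0, -0.3, 0], [0, 0, 0, 0], [0, 0, 0, 0]]}}

```text
clock: 56.25
tool_pos: [564.5, 156.9, 64.9]
eef_rot: [-3.057, -0.022, 1.627]
ft_force: [0.0, 0.7, -1.3]
opening: 0.415
```

```bash
python3 -c "
from h import *
st()"
```

```text
56.25 [564.5 156.9  64.9] yaw 1.627 lean xy [-0.0855  0.0175] q [ 0.18  0.71 -0.65  1.75  0.45  0.92 -0.6 ]
```

{"op": "send_rows", "data": {"series": [[0, 0.1, -0.2, 0], [0, 0, -0.2, 0], [0, 0, -0.1, 0], [0, 0, 0, 0], [0, 0, 0, 0]]}}

```text
clock: 56.88
tool_pos: [565.8, 164.1, 34.7]
eef_rot: [-3.06, -0.023, 1.627]
ft_force: [0.2, 0.1, -1.8]
opening: 0.418
```

```bash
python3 -c "
from h import *
st()"
```

```text
56.88 [565.8 164.1  34.7] yaw 1.627 lean xy [-0.0824  0.0183] q [ 0.15  0.75 -0.63  1.76  0.48  0.87 -0.63]
```

{"op": "send_rows", "data": {"series": [[-0.05, 0, -0.04, 0], [0, 0, -0.03, 0], [0, 0, 0, 0], [0, 0, 0, 0]]}}

```text
clock: 57.38
tool_pos: [563.0, 164.1, 30.9]
eef_rot: [-3.061, -0.023, 1.627]
ft_force: [-0.1, -0.6, -1.3]
opening: 0.417
```

```bash
python3 -c "
from h import *
st();shot('p3',(200,330,150,330),(150,280,90,260))"
```

```text
57.38 [563.  164.1  30.9] yaw 1.627 lean xy [-0.0813  0.0184] q [ 0.15  0.75 -0.62  1.77  0.49  0.86 -0.64]
57.475 [563.06840385 164.11173531  30.9009374 ] [-3.06139492 -0.02304952  1.62669941] 0.4173169811581792 [ 0.11010318 -0.51812529 -1.65285475]
```

View pics/p3.png

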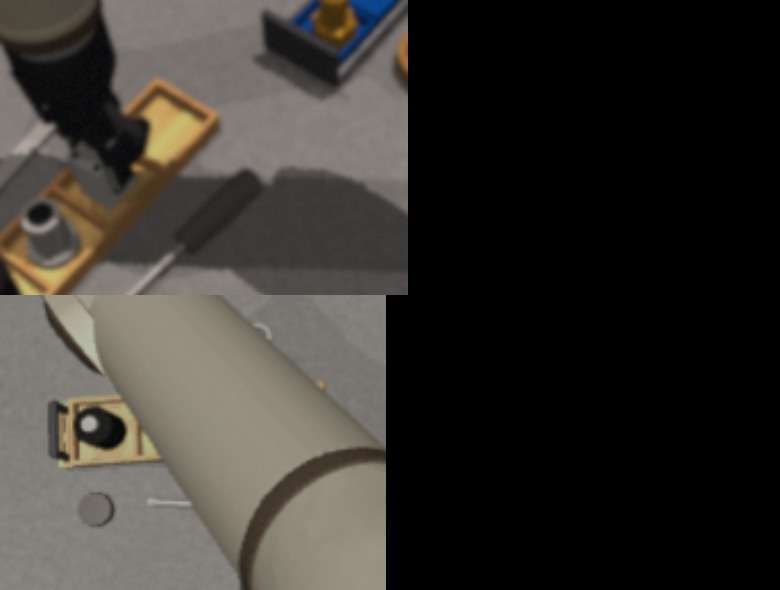

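The block is inside the third pocket, side crop (100,190). Lowering to contact.

{"op": "send_rows", "data": {"series": [[0, 0, -0.03, 0], [0, 0, 0, 0], [0, 0, -0.03, 0], [0, 0, 0, 0]]}}

```text
clock: 57.98
tool_pos: [563.5, 164.4, 30.0]
eef_rot: [-3.062, -0.022, 1.627]
ft_force: [-0.4, -0.2, -1.6]
opening: 0.414
```

{"op": "send_rows", "data": {"series": [[0, 0, 0, 0], [0, 0, 0, 0], [0, 0, 0, 0], [0, 0, 0, 0]], "claw": 85}}

```text
clock: 58.48
tool_pos: [563.9, 164.6, 29.6]
eef_rot: [-3.063, -0.023, 1.627]
ft_force: [0.3, -0.1, 0.3]
opening: 0.994
```

{"op": "send_rows", "data": {"series": [[0, 0, 0.2, 0], [0, 0, 0.5, 0], [0, 0, 0.8, 0], [0, 0, 0.6, 0], [0, 0, 0, 0]]}}

```text
clock: 59.1
tool_pos: [563.4, 165.2, 161.9]
eef_rot: [-3.063, -0.023, 1.627]
ft_force: [-0.6, 0.2, -0.6]
opening: 0.999
```

```bash
python3 -c "
from h import *
st();shot('r3',(200,330,150,330),(150,280,90,260))"
```

```text
59.1 [563.4 165.2 161.9] yaw 1.627 lean xy [-0.0793  0.0187] q [ 0.22  0.58 -0.72  1.7   0.37  1.08 -0.56]
59.2 [561.5626437  164.18780077 158.81170757] [-3.05859628 -0.0220795   1.62733182] 0.9941625051621038 [ 0.05666214 -0.03160044 -0.11891459]
```

View pics/r3.png

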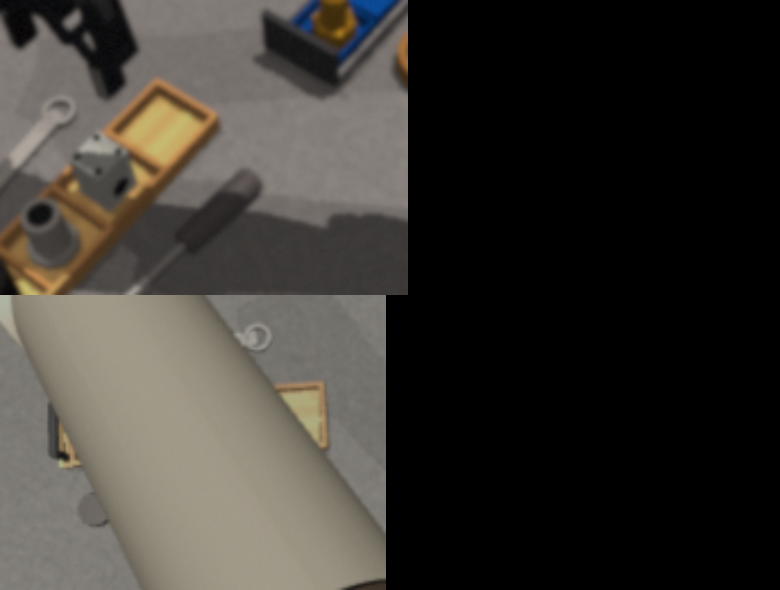

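The block stands upright in pocket 3. Now the fitting at about (514.5, -87).

{"op": "send_rows", "data": {"series": [[-0.05, -0.3, 0, 0], [-0.05, -0.6, 0.03, 0], [-0.05, -0.6, 0.03, 0], [-0.05, -0.6, 0.03, 0], [-0.05, -0.6, 0.03, 0], [-0.05, -0.6, 0.03, 0], [-0.05, -0.6, 0, 0], [0, -0.2, 0, 0], [0, 0, 0, 0], [0, 0, 0, 0]]}}

```text
clock: 60.45
tool_pos: [526.9, -98.5, 156.6]
eef_rot: [-3.035, -0.023, 1.622]
ft_force: [1.7, 0.8, -0.9]
opening: 0.995
```

```bash
python3 -c "
from h import *
st()"
```

```text
60.45 [526.9 -98.5 156.6] yaw 1.622 lean xy [-0.1074  0.0174] q [ 0.66  0.51 -0.69  1.81  0.35  1.06 -0.11]
```

{"op": "send_rows", "data": {"series": [[-0.1, 0.08, -0.3, 0], [-0.1, 0.08, -0.4, 0], [0, 0, -0.3, 0], [0, 0, -0.1, 0], [0, 0, 0, 0], [0, 0, 0, 0]]}}

```text
clock: 61.2
tool_pos: [517.2, -81.7, 90.0]
eef_rot: [-3.039, -0.026, 1.633]
ft_force: [-0.0, 0.0, 0.6]
opening: 0.995
```

```bash
python3 -c "
from h import *
st()"
```

```text
61.2 [517.2 -81.7  90. ] yaw 1.633 lean xy [-0.1038  0.0191] q [ 0.61  0.59 -0.65  1.88  0.41  0.93 -0.18]
```

{"op": "send_rows", "data": {"series": [[-0.05, -0.07, -0.25, 0], [-0.04, 0, -0.25, 0], [0, 0, -0.25, 0], [0, 0, -0.1, 0], [0, 0, 0, 0], [0, 0, 0, 0]]}}

```text
clock: 61.95
tool_pos: [511.6, -86.8, 35.6]
eef_rot: [-3.039, -0.025, 1.631]
ft_force: [0.3, 0.6, 0.9]
opening: 0.994
```

```bash
python3 -c "
from h import *
st();shot('g4',(140,240,250,400),(180,260,260,400))"
```

```text
61.95 [511.6 -86.8  35.6] yaw 1.631 lean xy [-0.1034  0.0189] q [ 0.59  0.66 -0.6   1.91  0.47  0.83 -0.22]
62.05 [511.70306382 -86.93224346  35.81231775] [-3.03963942 -0.02505429  1.63139759] 0.9974866640484401 [0.69471039 0.43096603 0.11412398]
```

View pics/g4.png

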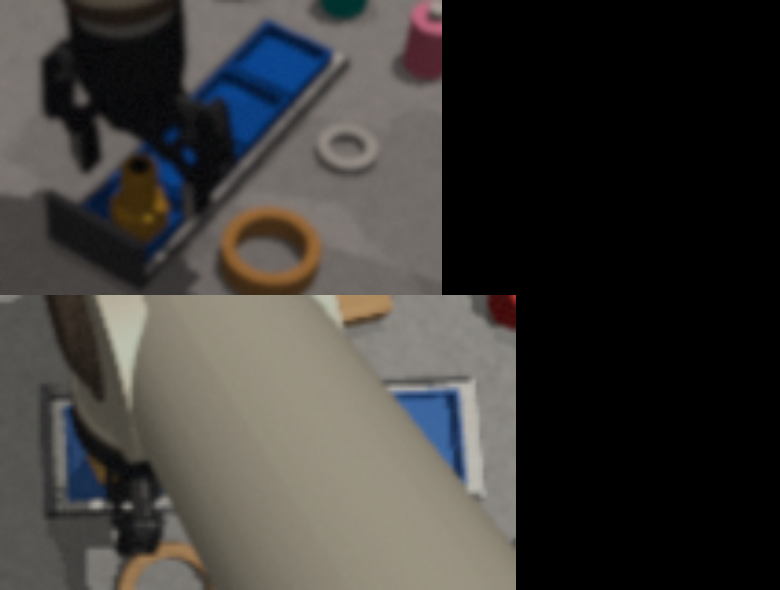

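The fingers are either side of the fitting's stub, side crop (138,175). I'll raise slightly to clear the hexagon, close, and lift.

{"op": "send_rows", "data": {"series": [[0, 0, 0.1, 0], [0, 0, 0, 0], [0, 0, 0, 0]]}}

```text
clock: 62.42
tool_pos: [512.6, -87.1, 43.3]
eef_rot: [-3.042, -0.024, 1.631]
ft_force: [-0.5, -0.5, -0.4]
opening: 0.993
```

{"op": "send_rows", "data": {"series": [[0, 0, 0, 0], [0, 0, 0, 0], [0, 0, 0, 0], [0, 0, 0, 0], [0, 0, 0, 0], [0, 0, 0, 0]], "claw": 0}}

```text
clock: 63.18
tool_pos: [514.2, -87.1, 44.3]
eef_rot: [-3.044, -0.024, 1.632]
ft_force: [-0.4, -0.6, 0.4]
opening: 0.296
```

{"op": "send_rows", "data": {"series": [[0, 0, 0.2, 0], [0, 0, 0.5, 0], [0, 0, 0.6, 0], [0, 0, 0.6, 0], [0, 0, 0.2, 0], [0, 0, 0, 0], [0, 0, 0, 0]]}}

```text
clock: 64.05
tool_pos: [509.3, -86.7, 172.0]
eef_rot: [-3.036, -0.026, 1.632]
ft_force: [0.5, 0.2, -3.2]
opening: 0.296
```

```bash
python3 -c "
from h import *
st();shot('l4',(80,240,180,400),(180,260,260,400))"
```

```text
64.05 [509.3 -86.7 172. ] yaw 1.632 lean xy [-0.1064  0.0191] q [ 0.68  0.46 -0.71  1.84  0.32  1.07 -0.1 ]
64.15 [509.24260769 -86.60096061 171.83911004] [-3.03586329 -0.02613765  1.63194469] 0.2952236439942827 [-0.17792155 -0.460638   -2.64887921]
```

View pics/l4.png

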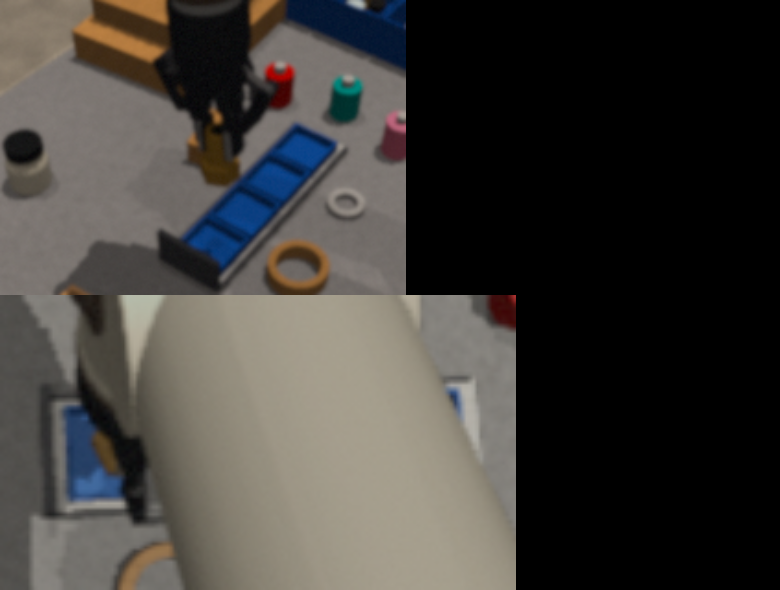

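The fitting is held. Carrying it to the far pocket, (566, 95).

{"op": "send_rows", "data": {"series": [[0.1, 0.3, 0, 0], [0.2, 0.5, 0, 0], [0.2, 0.5, 0, 0], [0.2, 0.5, 0, 0], [0.2, 0.5, 0, 0], [0.15, 0.4, 0, 0], [0, 0, 0, 0], [0, 0, 0, 0]]}}

```text
clock: 65.15
tool_pos: [570.7, 91.8, 166.2]
eef_rot: [-3.027, -0.034, 1.637]
ft_force: [-0.2, -0.6, -2.2]
opening: 0.295
```

```bash
python3 -c "
from h import *
st()"
```

```text
65.15 [570.7  91.8 166.2] yaw 1.637 lean xy [-0.1163  0.026 ] q [ 0.35  0.59 -0.72  1.69  0.35  1.13 -0.41]
```

{"op": "send_rows", "data": {"series": [[0, 0.05, -0.4, 0], [0, 0.05, -0.5, 0], [0, 0.03, -0.4, 0], [0, 0, -0.3, 0], [0, 0, 0, 0], [0, 0, 0, 0]]}}

```text
clock: 65.9
tool_pos: [570.8, 95.5, 67.5]
eef_rot: [-3.027, -0.031, 1.63]
ft_force: [0.5, 0.3, -1.7]
opening: 0.301
```

```bash
python3 -c "
from h import *
st()"
```

```text
65.9 [570.8  95.5  67.5] yaw 1.63 lean xy [-0.116   0.0241] q [ 0.29  0.71 -0.66  1.74  0.44  0.96 -0.48]
```

{"op": "send_rows", "data": {"series": [[-0.03, 0, -0.2, 0], [0, 0, -0.15, 0], [0, 0, 0, 0], [0, 0, -0.06, 0], [0, 0, 0, 0]]}}

```text
clock: 66.53
tool_pos: [570.3, 95.4, 43.1]
eef_rot: [-3.03, -0.031, 1.63]
ft_force: [0.9, 0.3, -3.4]
opening: 0.292
```

```bash
python3 -c "
from h import *
st();shot('p4',(200,330,150,330),(150,280,90,260))"
```

```text
66.53 [570.3  95.4  43.1] yaw 1.63 lean xy [-0.1128  0.0242] q [ 0.28  0.74 -0.64  1.75  0.46  0.92 -0.5 ]
66.625 [570.63453033  95.57710771  43.46951767] [-3.03093829 -0.0311631   1.62986901] 0.2959513772734398 [ 0.52776261  0.11568729 -2.23893201]
```

View pics/p4.png

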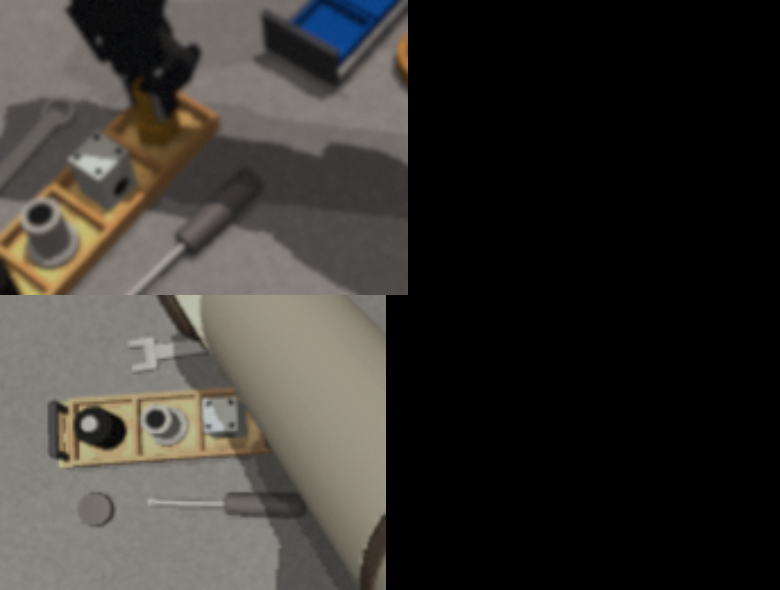

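The fitting is inside the last pocket, side crop (155,125), and the other three stand. Lowering gently.

{"op": "send_rows", "data": {"series": [[-0.02, -0.01, -0.04, 0], [0, 0, 0, 0], [0, 0, -0.03, 0], [0, 0, 0, 0]]}}

```text
clock: 67.12
tool_pos: [569.6, 94.9, 39.3]
eef_rot: [-3.032, -0.031, 1.63]
ft_force: [0.5, 0.2, -3.6]
opening: 0.295
```

{"op": "send_rows", "data": {"series": [[0, 0, -0.04, 0], [0, 0, 0, 0], [0, 0, -0.03, 0], [0, 0, 0, 0]]}}

```text
clock: 67.62
tool_pos: [570.1, 95.3, 37.7]
eef_rot: [-3.032, -0.03, 1.63]
ft_force: [0.4, -0.7, -2.5]
opening: 0.296
```

{"op": "send_rows", "data": {"series": [[0, 0, -0.05, 0], [0, 0, 0, 0], [0, 0, -0.03, 0], [0, 0, 0, 0]]}}

```text
clock: 68.12
tool_pos: [570.7, 95.9, 37.6]
eef_rot: [-3.033, -0.028, 1.63]
ft_force: [-1.3, -1.3, -0.0]
opening: 0.291
```

Contact: the force has come off and z no longer drops. Releasing.

{"op": "send_rows", "data": {"series": [[0, 0, 0, 0], [0, 0, 0, 0], [0, 0, 0, 0], [0, 0, 0, 0], [0, 0, 0, 0]], "claw": 85}}

```text
clock: 68.75
tool_pos: [571.0, 96.2, 36.4]
eef_rot: [-3.034, -0.029, 1.63]
ft_force: [-0.1, -0.7, -0.0]
opening: 0.997
```

{"op": "send_rows", "data": {"series": [[0, 0, 0.2, 0], [0, 0, 0.5, 0], [0, 0, 0.8, 0], [0, 0, 0.8, 0], [0, -0.6, 0, 0], [0, -0.8, 0, 0], [0, -0.8, 0, 0], [0, -0.8, 0, 0], [0, -0.8, 0, 0], [0, -0.8, 0, 0], [0, 0, 0, 0]]}}

```text
clock: 70.12
tool_pos: [570.7, -186.1, 189.5]
eef_rot: [-3.044, -0.027, 1.635]
ft_force: [1.5, 1.0, -0.7]
opening: 0.993
```

```bash
python3 - <<'E'
from h import *
c,d=shot('end',(200,360,100,330),(170,240,90,260))
st()
for nm,k in(('top',d),('side',c)):
    A=cloud(k).reshape(-1,3)
    for n,(x,y),lo,hi in(('roller',(552.5,298.6),63,75),('rubber top',(552.5,298.6),54,62),('sleeve',(557.1,230.7),53,63),('block',(561.6,162.9),55,65),('fitting',(566.1,95),61,70)):
        m=(np.hypot(A[:,0]-x,A[:,1]-y)<30)&(A[:,2]>lo)&(A[:,2]<hi)
        if m.sum()>5: print(nm,n,m.sum(),A[m].mean(0).round(1),'zrange',np.percentile(A[m,2],[5,95]).round(1),'target',x,y)
E
```

```text
70.225 [ 571.58991145 -180.12090411  189.86409454] [-3.04504163 -0.0305595   1.64219979] 0.9962955136890974 [-0.27035682  0.88977869  0.29247775]
70.22 [ 571.6 -180.1  189.9] yaw 1.642 lean xy [-0.0983  0.0235] q [ 0.74  0.57 -0.68  1.62  0.36  1.18  0.04]
top roller 38 [551.9 297.9  66.7] zrange [63.6 70.5] target 552.5 298.6
top rubber top 194 [552.  297.8  57.5] zrange [55.  59.9] target 552.5 298.6
top sleeve 137 [557.7 233.4  57.6] zrange [54.9 60.6] target 557.1 230.7
top block 228 [562.1 166.1  59.6] zrange [56.2 62.3] target 561.6 162.9
top fitting 102 [569.5  94.5  65.3] zrange [62.3 68.8] target 566.1 95
side roller 77 [550.9 299.1  67.6] zrange [64.9 69.8] target 552.5 298.6
side rubber top 342 [549.8 299.9  58.2] zrange [55.7 60.5] target 552.5 298.6
side sleeve 222 [557.  233.9  58.2] zrange [55.6 60.6] target 557.1 230.7
side block 346 [561.  167.1  60.2] zrange [57.1 62.4] target 561.6 162.9
side fitting 140 [568.1  96.6  66.3] zrange [63.2 68.6] target 566.1 95
```

View pics/end.png

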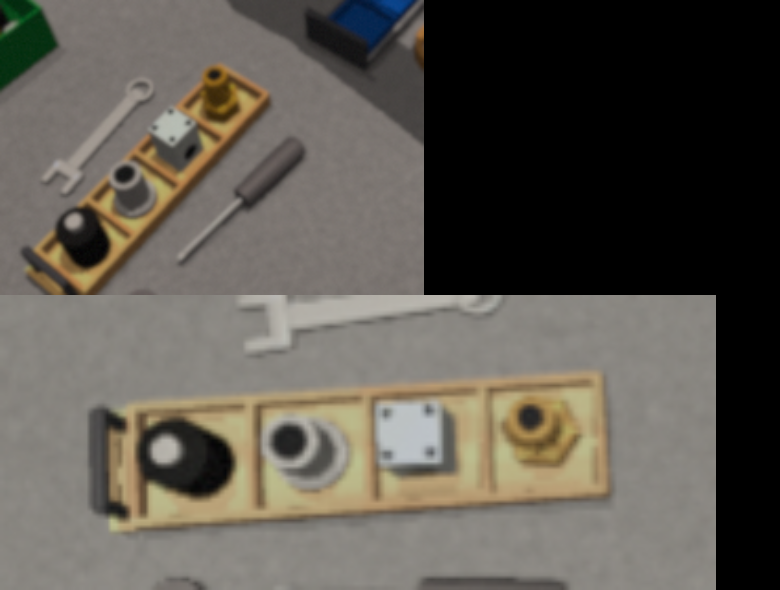

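Reading from the grip bar: roller (85,235 in the side crop), sleeve (130,185), block (175,140) and fitting (218,95). All stand upright, one per pocket. The tops measure 67, 58, 60 and 66 mm, against an expected 68, 58, 60 and 66. The robot is clear, so I'm handing in.

```bash
python3 -c "
from h import *
print(job_done())"
```

```text
the job is handed in; nothing more can be done
None
```

I moved all four parts into the kit tray with the row reversed and handed the job in at about 70 s on the clock. Counting from the grip bar, the pockets hold the roller, sleeve, valve block and fitting.

**Last checks:** both cameras show one part per pocket, upright and released. The top heights agree with the parts standing on the pocket floor, within about 1 mm. Each part is within about 4 mm of its pocket centre, and the gripper was clear of everything.

**What went less well:**
- **Tool tilt:** the tool drifted off vertical during moves across the table, up to 11° between grasps. My first correction, an outward stretch, made it worse. Pushing against the inward limit brought most of it back, at the cost of several seconds.
- **Tilted placements:** the parts were set down with the gripper leaning about 2 to 6°, so they settled flat on release. I judged flatness only from the pictures and average heights; single depth readings scatter by about 3 mm.
- **Joint limit:** during one of those pushes joint 4 read 2.4236 against a stated limit of 2.42, and joint 7 read 2.57001 against 2.57. Nothing was reported, but it could count as a joint passing its range.

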